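Renew a colour-disc stand and its tester bottle

TASK

Renew the colour display: stand the used-up navy tester bottle from its well in the empties tray, and slide every loose swatch disc sideways onto the stand's stem, fully home and lying flat on the stack, each slot turned well away from the slots of the others so that no two openings overlap. Press the coral tester bottle upright onto the middle of the mixer's sprung pad, fully down for two seconds, then stand it in the emptied well. Leave the other things on the desk where they are.

Things in the scene. Friction and masses are not known exactly. Their poses are not given: they have to be found in the camera images.
- red_hub (a point): The red swatch disc (may be absent): plate 90 mm in diameter, 8 mm thick, 60 g, with a 17 mm wide slot from centre to rim. Opposite the slot a white grip tab, 20 mm wide, 14 mm tall from the underside, reaches from 44 to 75 mm from the centre. This point is the plate's centre, half-way up, at the slot's inner end; own x points along the slot to its mouth (tab along -x), z up.
- red_mouth (a point): The mouth of the red disc's slot: 40 mm from the disc's centre along its own x, half-way up its thickness.
- violet_hub (a point): The violet swatch disc (may be absent): plate 90 mm in diameter, 8 mm thick, 60 g, with a 17 mm wide slot from centre to rim. Opposite the slot a white grip tab, 20 mm wide, 14 mm tall from the underside, reaches from 44 to 75 mm from the centre. This point is the plate's centre, half-way up, at the slot's inner end; own x points along the slot to its mouth (tab along -x), z up.
- violet_mouth (a point): The mouth of the violet disc's slot: 40 mm from the disc's centre along its own x, half-way up its thickness.
- teal_hub (a point): The teal swatch disc (may be absent): plate 90 mm in diameter, 8 mm thick, 60 g, with a 17 mm wide slot from centre to rim. Opposite the slot a white grip tab, 20 mm wide, 14 mm tall from the underside, reaches from 44 to 75 mm from the centre. This point is the plate's centre, half-way up, at the slot's inner end; own x points along the slot to its mouth (tab along -x), z up.
- teal_mouth (a point): The mouth of the teal disc's slot: 40 mm from the disc's centre along its own x, half-way up its thickness.
- orange_hub (a point): The orange swatch disc (may be absent): plate 90 mm in diameter, 8 mm thick, 60 g, with a 17 mm wide slot from centre to rim. Opposite the slot a white grip tab, 20 mm wide, 14 mm tall from the underside, reaches from 44 to 75 mm from the centre. This point is the plate's centre, half-way up, at the slot's inner end; own x points along the slot to its mouth (tab along -x), z up.
- orange_mouth (a point): The mouth of the orange disc's slot: 40 mm from the disc's centre along its own x, half-way up its thickness.
- stem_seat (a point): Display stand (fixed), white base 110 x 260 mm, 12 mm thick. This point is the centre of the top of its gold flange, 64 mm in diameter and 55 mm above the table, on which the lowest disc lies; the stem rises from here. z up, own y points along the base to the bottle well.
- stem_top (a point): The foot of the ball finial, at the top of the stand's 8 mm thick stem, whose bare length below it is 62 mm. The ball is 25 mm in diameter, too wide for the slots, so discs go on from the side, slot first, and lie flat on one another.
- well (a point): The bottle well of the stand: an open gold ring on the base, 45 mm inner and 52 mm outer diameter, 18 mm deep, 130 mm from the stem along the stand's own y. This point is the centre of its floor, 12 mm above the table.
- bottle_mid (a point): The tester bottle: coral body with black cap, 100 mm tall, 110 g; body 36 mm in diameter and 56 mm tall, cap 22 mm in diameter from 60 mm up to the top at 100 mm. This point is its centre, half-way up (50 mm above its underside); z points to the cap.
- old_mid (a point): The used-up tester bottle that stands in the stand's well at the start: navy blue body with white cap, same shape and sizes as the coral bottle, 80 g. This point is its centre, half-way up (50 mm above its underside); z points to the cap.
- tray_floor (a point): The empties tray (fixed): an open pale wooden box, 100 x 100 mm outside, 92 x 92 mm inside, walls 30 mm tall. This point is the centre of its inner floor, 4 mm above the table.
- mixer_pad (a point): The touch mixer (fixed): a white case 115 x 135 mm and 56 mm tall with a grey cone on it, carrying a flat black rubber pad 60 mm in diameter. This point is the centre of the pad's top, 94 mm above the table when up; it sinks with the pad.
- mixer_head (a joint): How far the mixer's sprung pad is pressed down, in m: 0 up, 0.008 fully down on its stop. It starts to move at about 3 N and reaches the stop at about 11 N, and springs back when let go.
- clear_a_mid (a point): Bystander: small polish bottle with milky white body and white cap, 68 tall, 34 in diameter, standing (sizes in mm); leave it where it is. This point is its centre, half-way up.
- clear_b_mid (a point): Bystander: small polish bottle with pale blue body and white cap, 68 tall, 34 in diameter, standing (sizes in mm); leave it where it is. This point is its centre, half-way up.
- buffer_mid (a point): Bystander: white nail buffer block, 95 x 28 x 28, lying (sizes in mm); leave it where it is. This point is its centre, half-way up.
- file_mid (a point): Bystander: grey-brown nail file, 176 x 26 x 6, lying flat (sizes in mm); leave it where it is. This point is its centre, half-way up.
- pen_mid (a point): Bystander: green pen, 133 long, 12 thick, lying (sizes in mm); leave it where it is. This point is its centre, half-way up.
- mug_mid (a point): Bystander: white coffee mug, 75 tall, 76 in diameter, handle to its own +y, standing (sizes in mm); leave it where it is. This point is its centre, half-way up.
- cream_jar_mid (a point): Bystander: pink cream jar with white lid, 44 tall, 56 in diameter, standing (sizes in mm); leave it where it is. This point is its centre, half-way up.
Not all that is in view belongs to the job. What is shaped like the part that bears teal_hub but yellow is not meant.

How it is judged:
By the outcome, as a careful person would: the job done as asked, in the order asked, and still so for the second after the job is handed in, with the robot touching nothing.
Of disc_red, disc_violet, disc_teal, disc_orange only 2 to 4 are there at a start; the rules pass over those that are not, and their reading is None.
At some moment in a run one of disc_red, disc_violet, disc_teal, disc_orange may be knocked a few centimetres aside while the robot is not near it.
It also fails if it takes over 210 s, if anything falls off the work surface, if the arm or the gripper's body presses on something with over 40 N, if the wrist force passes 120 N, or if a joint passes its speed limit or range.

ROBOT

A 6-joint arm with a two-finger parallel gripper is mounted at the origin on the work surface. World frame = base frame: x ahead of the robot, y to its left, z up, the work surface at z = 0. Lengths are in m, angles in rad, forces in N, time in s.
With the tool pointing down it reaches from about 0.375 to 0.75 m from the base axis. Payload 9 kg.
Tool frame: the origin (TCP) lies midway between the tips of the shut fingers; the grasp point (between the pads) lies 19 mm behind it (robot.hold_point_z is the distance from the TCP to the grasp point, in m); y points along the fingers, x is the direction in which the jaws open and shut, and the axes are right-handed (so a half turn about y gives the same grasp; the last joint's range is limited). The gripper opens to 85 mm and grips with 20 to 120 N. Pads are 22 mm wide; open, the fingers measure 114 mm over their backs; the gripper's body (76 mm by 85 mm) begins 54 mm behind the grasp point. The pads swing forward as they close: fully open they stand 13 mm farther back than shut.
Start: joints at [0.982, 0.104, 0.097, 1.564, 0, 1.353], TCP at [0.217, 0.559, 0.231] pointing down, gripper open.
Joint ranges: [-2.99, 2.99], [-0.84, 1.86], [-1.1, 1.16], [-1.84, 2.11], [-1.51, 1.56], [-3.14, 3.14]. Speed limits (rad/s): [2.22, 2.22, 2.57, 3.14, 3.14, 3.14].

INTERFACE

Orientations are given as a unit quaternion [w, x, y, z].
In Python, from bench import readout, cams, robot gives the robot as it stands.
- The arm moves only by the tool step_arm, never from a script. Its argument "motion" is a list of rows, each a list of 7 numbers: the shift along the tool's x, y, z scaled (see below), then the turn, a rotation vector about the tool's x, y, z scaled (see below), then the opening, from 0 (shut) to 1 (fully open). A call has exactly 10 rows; each row is the pose to reach, as a shift and turn from the pose commanded when the call began, along the tool's axes at that moment; what a row does not reach only later rows make up. The controller multiplies each number of a shift by 0.08 m and each number of a turn by 120 degrees. A row lasts 1/12 s, in which the tool goes at most 41.7 mm and 7.16 degrees, less where a joint would pass 70% of its speed; a pose out of reach is approached as far as the arm can. A call with a number of a shift or a turn outside -1 to 1 is refused whole. A call with a gripper value outside its range is refused whole. The fingers move at their own pace and stop on an object; "grip_force" is the grip in N (left out, the last holds). Time passes only in rows, so rows that repeat a pose let the fingers close, or fill a call up. It gives the time, the measured TCP pose, the force and the opening at its end, in the units of the state.
- readout.get_obs(): the state, without advancing time (a new reading comes with each control period).
- cams.grab_frame(name): name is "side" or "top" or "wrist"; returns (picture, depth): 480x640x3 uint8, red, green, blue; 480x640 float32, m along the optical axis (not along the pixel's ray), 0 where there is no reading.
- cams.camera_params(name): a dict with "fx", "fy", "cx", "cy" (pixels), "dist_coeffs" ([k1, k2, p1, p2, k3] as OpenCV has them; the pictures are not rectified), "origin" and "attitude" of the camera in the world. Camera axes: x right, y up, looking along -z (the intrinsics and any distortion apply to the point x, -y, -z); pixel columns grow to the right and rows downward; lengths in m; the calibration is good to about 2 mm. A picture is of the moment at which its call begins: read the wrist's pose just before it. camera_params takes no time and is no camera call; for the wrist camera it gives the pose at the moment of the call.
- robot.sign_off(): hands the job in, once; it reports no verdict.
The state is a dict: "time_s": time; "joints": joint angles; "qvel": joint speeds; "joint_efforts": joint torques, N m; "ee_pos": TCP position; "ee_rot": TCP orientation; "contact_force": force on the tool from outside, world axes, zero at the start; "ft_torque": the same for the moment, N m; "width": opening from 0.0 (shut) to 1.0 (fully open).
Only numpy, scipy, OpenCV 4.12 (cv2) and the standard library are available. Lean on these libraries where they do the work, as an engineer would, in place of code of your own. Each camera call takes 0.05 s, during which the arm holds its last target. There are 200 camera calls.

## Working session

There is one attempt and no reset: what is moved stays moved. The work goes in short steps, Python scripts to look and compute and a tool call to move; the robot and the scene stay as the last step left them, time stands still between calls to the robot, and variables do not carry over. Pictures are saved under pics/ and viewed, about 12 in all and at most 16, crops included, and the job is handed in when it is done.

Besides the shell and the picture viewer there is one more tool, called after "Emit:" as a command line: name --pt "numbers of a row" for each row, then --argument value for the rest. step_arm: Moves the arm, as the interface text tells. Shifts and turns lie within -1 to 1; 1 stands for 0.08 m of shift or 120 degrees of turn. Its arguments: {"type":"object","properties":{"motion":{"type":"array","items":{"type":"array","items":{"type":"number"}}},"grip_force":{"type":"number"}},"required":["motion"]}

```bash
ls; mkdir -p pics
cat > h.py <<'E'
import numpy as np, cv2, json
from scipy.spatial.transform import Rotation as R
from bench import readout, cams, robot
def q2R(q): return R.from_quat([q[1],q[2],q[3],q[0]]).as_matrix()
def cam(name):
    p=cams.camera_params(name); a=np.array(p['attitude'],float)
    Rm=a.reshape(3,3) if a.size==9 else q2R(a)
    K=np.array([[p['fx'],0,p['cx']],[0,p['fy'],p['cy']],[0,0,1.]])
    return K,np.array(p['dist_coeffs'],float),np.array(p['origin'],float),Rm
def rays(C,px):
    K,d,o,Rm=C
    u=cv2.undistortPoints(np.array(px,float).reshape(-1,1,2),K,d).reshape(-1,2)
    return (Rm@np.c_[u[:,0],-u[:,1],-np.ones(len(u))].T).T
def onz(C,px,z):
    r=rays(C,px); return C[2]+r*((z-C[2][2])/r[:,2])[:,None]
def ondepth(C,px,dep):
    px=np.array(px,int).reshape(-1,2); r=rays(C,px); return C[2]+r*dep[px[:,1],px[:,0]][:,None]
def proj(C,P):
    K,d,o,Rm=C; c=(np.atleast_2d(P)-o)@Rm; c=c*[1,-1,-1]
    return cv2.projectPoints(c,np.zeros(3),np.zeros(3),K,d)[0].reshape(-1,2)
def snap(name,fn=None):
    C=cam(name); im,dep=cams.grab_frame(name)
    np.savez('pics/last_%s.npz'%name,im=im,dep=dep)
    if fn: cv2.imwrite('pics/'+fn,im[:,:,::-1])
    return C,im,dep
def st():
    o=readout.get_obs(); print('t',round(o['time_s'],2),'p',np.round(o['ee_pos'],4),'q',np.round(o['ee_rot'],4),'w',round(o['width'],3),'F',np.round(o['contact_force'],1),'j',np.round(o['joints'],2)); return o
E
python3 - <<'E'
from h import *
st()
for n in('top','side','wrist'):
    C,im,dep=snap(n,n+'0.png'); print(n,cams.camera_params(n))
print(robot.hold_point_z)
a=cv2.imread('pics/top0.png');
E
```

```text
pics
t 0.0 p [0.2172 0.5589 0.2305] q [-0.5834  0.5838  0.3988 -0.3997] w 1.001 F [-0.3  0.2  0.2] j [0.98 0.1  0.1  1.56 0.   1.35]
top {'fx': 525.7972922765972, 'fy': 525.7972922765972, 'cx': 323.64117366605853, 'cy': 241.82808936299932, 'dist_coeffs': array([-0.01023268,  0.        ,  0.        ,  0.        ,  0.        ]), 'origin': array([ 0.39279464, -0.04255946,  1.28331908]), 'attitude': array([-0.70632567, -0.03016422,  0.03064471,  0.70657984])}
side {'fx': 484.0299590838977, 'fy': 484.0299590838977, 'cx': 322.9218479752488, 'cy': 240.249294425945, 'dist_coeffs': array([0.01741718, 0.        , 0.        , 0.        , 0.        ]), 'origin': array([ 0.23176849, -0.62251202,  0.879579  ]), 'attitude': array([ 0.9175108 ,  0.31942958, -0.07274337, -0.22549296])}
wrist {'fx': 363.2173780908356, 'fy': 363.2173780908356, 'cx': 317.515467295138, 'cy': 236.55833368133418, 'dist_coeffs': array([-0.02537888,  0.        ,  0.        ,  0.        ,  0.        ]), 'origin': array([0.14135063, 0.58873069, 0.37278809]), 'attitude': array([ 0.81488363, -0.13323689, -0.0903314 ,  0.55682388])}
0.0187
```

View pics/top0.png

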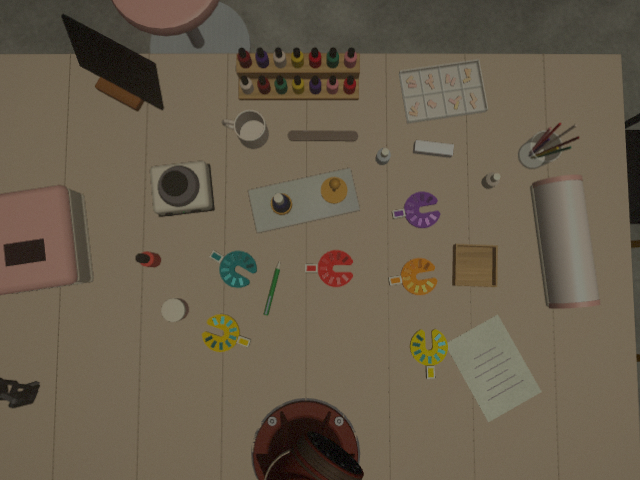

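View pics/side0.png

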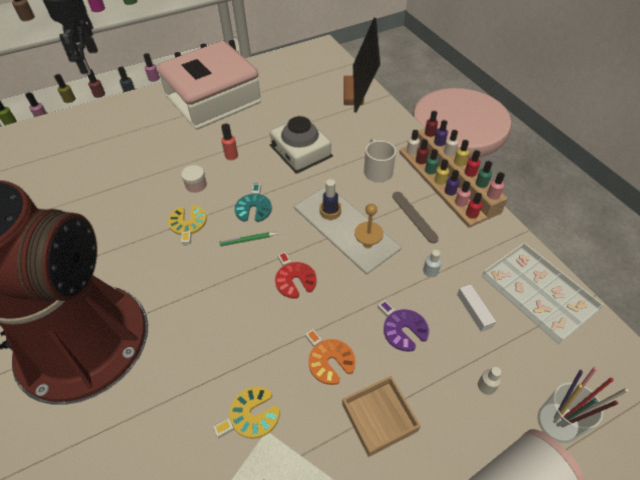

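The top view shows all four target discs with their tabs: red (336,268), violet (422,210), teal (238,269) and orange (419,276). The two yellow look-alikes at (222,333) and (430,346) are decoys.

- **Coral bottle:** (148,259), red with a black cap. It could be mistaken for the bottles on the rack at (300,60–90), the cream jar (174,310) or the clear bottles (384,156) and (492,180).
- **Navy bottle:** in the well at (281,202).
- **Other fixed things:** stem ball (334,184), mixer (178,185), tray (475,265).

Next I measure them and check the choice in a close crop.

```bash
cat >> h.py <<'E'
HUE={'red':(172,6),'orange':(8,17),'teal':(80,100),'violet':(125,155)}
def disc(C,im,name,z=0.008,near=None,rad=None,ztab=0.014,smin=90,vmin=40):
    """hub(x,y), slot yaw from the coloured plate's rim circle (on plane z) and white tab"""
    hsv=cv2.cvtColor(im,cv2.COLOR_RGB2HSV); h=hsv[:,:,0].astype(int); a,b=HUE[name]
    m=((h>=a)&(h<=b)) if a<b else ((h>=a)|(h<=b))
    m=(m&(hsv[:,:,1]>smin)&(hsv[:,:,2]>vmin)).astype(np.uint8)
    ys,xs=np.nonzero(m); P=onz(C,np.c_[xs,ys],z)[:,:2]
    k=np.linalg.norm(P-near,axis=1)<(rad or 0.07); P=P[k]
    hull=cv2.convexHull(P.astype(np.float32))[:,0].astype(float)
    from scipy.optimize import least_squares
    f=least_squares(lambda c:np.linalg.norm(P[:,:2]-c,axis=1).clip(.0,None)*0+0 if 0 else np.linalg.norm(hull-c[:2],axis=1)-c[2],[*near,.045],loss='soft_l1',f_scale=.001)
    return f.x[:2],f.x[2],P
E
python3 - <<'E'
from h import *
C=cam('top'); d=np.load('pics/last_top.npz'); im,dep=d['im'],d['dep']
o=readout.get_obs(); print(np.round(q2R(o['ee_rot']),3))
for n,p in dict(ball=(335,182),navytop=(280,197),coraltop=(142,258),padtop=(178,184),tray=(475,265),teal=(238,262),table=(300,320),well=(281,205)).items():
    w=dep[p[1]-3:p[1]+4,p[0]-3:p[0]+4]; print(n,ondepth(C,p,dep).round(3),np.median(w).round(3))
for n,p in dict(red=(336,268),violet=(422,210),teal=(238,269),orange=(419,276)).items():
    near=onz(C,p,.008)[0,:2]; c,r,P=disc(C,im,n,near=near); print(n,near.round(3),c.round(4),r.round(4),len(P),P.mean(0).round(4), 'px',proj(C,[*c,.008]).round(1))
hsv=cv2.cvtColor(im,cv2.COLOR_RGB2HSV)
for p in [(336,255),(352,275),(422,195),(245,280),(419,262),(148,259),(281,205),(310,268),(398,213),(178,184)]: print(p,hsv[p[1],p[0]])
cr=im[160:320,120:500]; a=cv2.resize(im[150:330,380-160:500],None,fx=2.8,fy=2.8,interpolation=cv2.INTER_CUBIC); cv2.imwrite('pics/crop1.png',np.clip(a[:,:,::-1]*1.5,0,255).astype(np.uint8))
E
```

```text
[[ 0.362 -0.001 -0.932]
 [ 0.932 -0.001  0.362]
 [-0.001 -1.     0.   ]]
ball [[ 0.624 -0.068  0.139]] 1.159
navytop [[0.594 0.054 0.117]] 1.185
coraltop [[0.459 0.368 0.096]] 1.186
padtop [[0.629 0.292 0.09 ]] 1.205
tray [[ 0.446 -0.411  0.006]] 1.279
teal [[0.454 0.165 0.007]] 1.276
table [[ 0.314  0.014 -0.003]] 1.273
well [[0.583 0.056 0.073]] 1.224
red [ 0.439 -0.073] [ 0.4387 -0.0719] 0.0448 961 [ 0.4388 -0.0666] px [[335.4 268.2]]
violet [ 0.581 -0.284] [ 0.5822 -0.2836] 0.0435 629 [ 0.5821 -0.2778] px [[421.7 209.5]]
teal [0.437 0.164] [0.4373 0.1659] 0.0438 885 [0.4399 0.1706] px [[237.3 268.8]]
orange [ 0.42  -0.274] [ 0.4191 -0.2724] 0.0467 807 [ 0.4237 -0.2684] px [[418.2 276.2]]
(336, 255) [  3 194 113]
(352, 275) [  4 198 129]
(422, 195) [151  95  67]
(245, 280) [ 85 145  81]
(419, 262) [ 15 182 115]
(148, 259) [14 98 34]
(281, 205) [131  45  45]
(310, 268) [  3 203 127]
(398, 213) [143 104  88]
(178, 184) [33 69 37]
```

View pics/crop1.png

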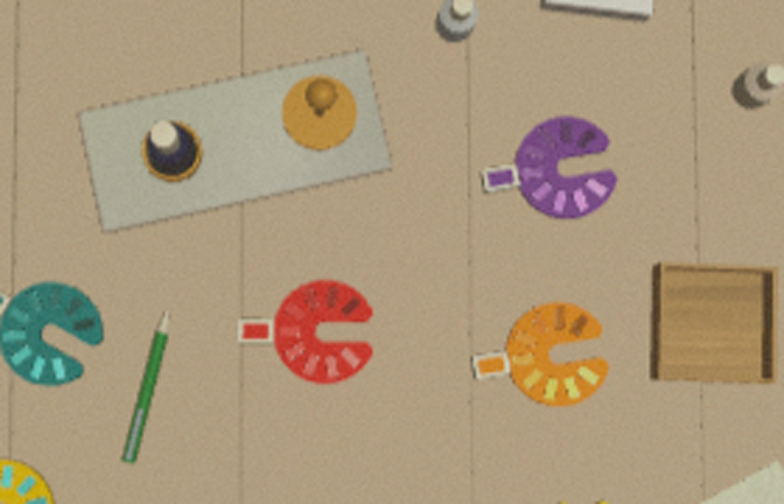

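View pics/wrist0.png

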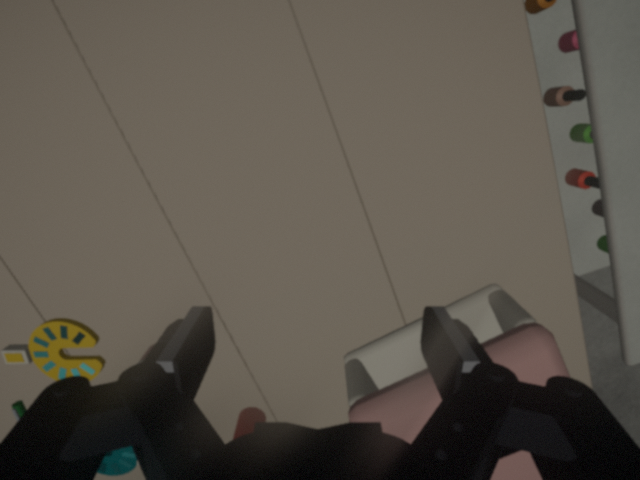

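The crop confirms it: four target discs with tabs facing roughly +y, rounded slot ends at the hub, the navy bottle with a white cap in the gold ring, and the stem ball over its flange. The wrist view shows the camera sits on the tool's +z side, with the fingers at the bottom of the picture.

```bash
cat >> h.py <<'E'
def hm(im,h0,h1,s0=0,s1=255,v0=0,v1=255):
    a=cv2.cvtColor(im,cv2.COLOR_RGB2HSV); return cv2.inRange(a,(h0,s0,v0),(h1,s1,v1))
def blob(m,px):
    """the component nearest to pixel px"""
    n,l,s,c=cv2.connectedComponentsWithStats(m); ok=[i for i in range(1,n) if s[i,4]>15]
    i=min(ok,key=lambda i:np.min(np.hypot(*(np.argwhere(l==i)[:,::-1]-px).T))); return (l==i).astype(np.uint8),s[i],c[i]
def circ(P,r=None):
    from scipy.optimize import least_squares
    h=cv2.convexHull(np.asarray(P,np.float32)[:,:2])[:,0].astype(float); c0=h.mean(0)
    if r: return least_squares(lambda c:np.linalg.norm(h-c,axis=1)-r,c0,loss='soft_l1',f_scale=.001).x,r
    f=least_squares(lambda c:np.linalg.norm(h-c[:2],axis=1)-c[2],[*c0,.03],loss='soft_l1',f_scale=.001).x; return f[:2],f[2]
def circm(C,m,z):
    ys,xs=np.nonzero(m); return circ(onz(C,np.c_[xs,ys],z))
def go(p,az=None,o=None):
    """remaining shift to TCP p in tool units (/0.08) and turn about tool y (/120deg) to bring tool z to azimuth az (deg)"""
    o=o or readout.get_obs(); Rm=q2R(o['ee_rot']); s=Rm.T@(np.array(p)-o['ee_pos'])/.08
    a0=np.degrees(np.arctan2(Rm[1,2],Rm[0,2]))
    t=None if az is None else -((az-a0+180)%360-180)/120
    print('shift',s.round(3),'az',a0.round(2),'turn y',None if t is None else round(t,3),'tilt',Rm[2].round(3))
E
python3 - <<'E'
from h import *
C=cam('top'); d=np.load('pics/last_top.npz'); im,dep=d['im'],d['dep']
hsv=cv2.cvtColor(im,cv2.COLOR_RGB2HSV)
for p in [(330,195),(324,190),(345,188),(300,205),(281,214),(272,200),(279,196),(283,206),(142,258),(153,260),(180,180),(165,185),(190,190)]: print(p,hsv[p[1],p[0]])
g=hm(im,12,26,150,255,60); 
for px,z in [((330,197),.055),((281,213),.03)]:
    m,s,c=blob(g,px); print(px,s,c.round(1),circm(C,m,z))
m,s,c=blob(hm(im,0,179,0,60,110),(279,196)); print('cap',s,c,circm(C,m,.112))
for n,(u,v) in {'red':(311,268),'violet':(399,213),'teal':(217,258),'orange':(396,281)}.items():
    w=im[v-8:v+9,u-10:u+11]; mm=(hm(w,0,179,0,45,120)); ys,xs=np.nonzero(mm); print(n,'tab',onz(C,[[xs.mean()+u-10,ys.mean()+v-8]],.014).round(4),len(xs),hsv[v-1:v+2,u-9:u+9:3,1:].tolist()[1])
K,dd,o,Rm=cam('wrist'); print('wrist look',-Rm[:,2])
go([.59,.055,.25],180)
E
```

```text
(330, 195) [ 18 165 124]
(324, 190) [ 19 165 122]
(345, 188) [ 19 166 123]
(300, 205) [ 26  32 118]
(281, 214) [ 18 149  87]
(272, 200) [14 94 68]
(279, 196) [ 24  51 134]
(283, 206) [133  61  50]
(142, 258) [ 9 61 42]
(153, 260) [  4 174 104]
(180, 180) [23 60 38]
(165, 185) [25 81 38]
(190, 190) [18 36 71]
(330, 197) [322 178  25  25 501] [333.8 189.9] (array([ 0.62235268, -0.06711364]), np.float64(0.02991834434133852))
(281, 213) [284 200   8  14  26] [288.4 207.9] (array([0.59149018, 0.05635733]), np.float64(0.02142034805709))
cap [ 249  168  111   64 3457] [299.76887475 200.85536592] (array([0.60410236, 0.01099695]), np.float64(0.11351155156327958))
red tab [[ 0.4437 -0.0062  0.014 ]] 18 [[71, 119], [35, 132], [194, 129], [185, 131], [184, 130], [78, 131]]
violet tab [[ 0.5722 -0.2264  0.014 ]] 27 [[68, 116], [34, 129], [111, 85], [108, 90], [103, 87], [45, 80]]
teal tab [[0.467  0.2117 0.014 ]] 18 [[70, 116], [58, 114], [54, 104], [153, 75], [42, 103], [59, 82]]
orange tab [[ 0.4126 -0.2143  0.014 ]] 25 [[68, 116], [38, 127], [216, 136], [212, 135], [203, 138], [147, 132]]
wrist look [ 0.29559812 -0.11654777 -0.94817634]
shift [-4.184 -0.238 -6.625] az 158.76 turn y -0.177 tilt [-0.001 -1.     0.   ]
```

Emit:
step_arm --pt "-0.63 0 -1 0 -0.177 0 1" --pt "-0.63 0 -1 0 -0.177 0 1" --pt "-0.63 0 -1 0 -0.177 0 1" --pt "-0.63 0 -1 0 -0.177 0 1" --pt "-0.63 0 -1 0 -0.177 0 1" --pt "-0.63 0 -1 0 -0.177 0 1" --pt "-0.63 0 -1 0 -0.177 0 1" --pt "-0.63 0 -1 0 -0.177 0 1" --pt "-0.63 0 -1 0 -0.177 0 1" --pt "-0.63 0 -1 0 -0.177 0 1"

```text
time_s: 0.98
ee_pos: [0.2733, 0.4836, 0.2312]
ee_rot: [0.5, -0.5, -0.5, 0.5]
contact_force: [-0.3, -0.1, -0.7]
width: 1.0
```

Emit:
step_arm --pt "-1 0 -0.8 0 0 0 1" --pt "-1 0 -0.8 0 0 0 1" --pt "-1 0 -0.8 0 0 0 1" --pt "-1 0 -0.8 0 0 0 1" --pt "-1 0 -0.8 0 0 0 1" --pt "-1 0 -0.8 0 0 0 1" --pt "-1 0 -0.8 0 0 0 1" --pt "-1 0 -0.8 0 0 0 1" --pt "-1 0 -0.8 0 0 0 1" --pt "-1 0 -0.8 0 0 0 1"

```text
time_s: 1.82
ee_pos: [0.3373, 0.4037, 0.2313]
ee_rot: [-0.5, 0.5, 0.5, -0.5]
contact_force: [-0.5, -0.9, 0.3]
width: 0.999
```

Emit:
step_arm --pt "-1 0 -0.8 0 0 0 1" --pt "-1 0 -0.8 0 0 0 1" --pt "-1 0 -0.8 0 0 0 1" --pt "-1 0 -0.8 0 0 0 1" --pt "-1 0 -0.8 0 0 0 1" --pt "-1 0 -0.8 0 0 0 1" --pt "-1 0 -0.8 0 0 0 1" --pt "-1 0 -0.8 0 0 0 1" --pt "-1 0 -0.8 0 0 0 1" --pt "-1 0 -0.8 0 0 0 1"

```text
time_s: 2.65
ee_pos: [0.4013, 0.3238, 0.2314]
ee_rot: [-0.5, 0.5, 0.5, -0.5]
contact_force: [-0.2, -0.3, -0.4]
width: 1.004
```

Emit:
step_arm --pt "-1 0 -0.8 0 0 0 1" --pt "-1 0 -0.8 0 0 0 1" --pt "-1 0 -0.8 0 0 0 1" --pt "-1 0 -0.8 0 0 0 1" --pt "-1 0 -0.8 0 0 0 1" --pt "-1 0 -0.8 0 0 0 1" --pt "-1 0 -0.8 0 0 0 1" --pt "-1 0 -0.8 0 0 0 1" --pt "-1 0 -0.8 0 0 0 1" --pt "-1 0 -0.8 0 0 0 1"

```text
time_s: 3.48
ee_pos: [0.4654, 0.2438, 0.2314]
ee_rot: [-0.5, 0.5, 0.5, -0.5]
contact_force: [0.8, 0.1, -0.4]
width: 1.001
```

Emit:
step_arm --pt "-1 0 -0.8 0 0 0 1" --pt "-1 0 -0.8 0 0 0 1" --pt "-1 0 -0.8 0 0 0 1" --pt "-1 0 -0.8 0 0 0 1" --pt "-1 0 -0.8 0 0 0 1" --pt "-1 0 -0.8 0 0 0 1" --pt "-1 0 -0.8 0 0 0 1" --pt "-1 0 -0.8 0 0 0 1" --pt "-1 0 -0.8 0 0 0 1" --pt "-1 0 -0.8 0 0 0 1"

```text
time_s: 4.32
ee_pos: [0.5294, 0.1638, 0.2315]
ee_rot: [-0.5, 0.5, 0.5, -0.5]
contact_force: [0.4, 0.2, -0.6]
width: 0.998
```

Emit:
step_arm --pt "-1 0 -0.6 0 0 0 1" --pt "-1 0 -0.6 0 0 0 1" --pt "-1 0 -0.6 0 0 0 1" --pt "-1 0 -0.6 0 0 0 1" --pt "-1 0 -0.6 0 0 0 1" --pt "-1 0 -0.6 0 0 0 1" --pt "-1 0 -0.6 0 0 0 1" --pt "-1 0 -0.6 0 0 0 1" --pt "-1 0 -0.6 0 0 0 1" --pt "-1 0 -0.6 0 0 0 1"

```text
time_s: 5.15
ee_pos: [0.5775, 0.0838, 0.2315]
ee_rot: [-0.5, 0.5, 0.5, -0.5]
contact_force: [0.8, -0.8, -0.6]
width: 1.003
```

Run:
```python
from h import *
st(); C,im,dep=snap('wrist','w1.png'); go([.591,.057,.076],180)
print(proj(C,[[.592,.058,.112],[.622,-.067,.055],[.622,-.067,.1295]]).round(0))
```

```text
t 5.15 p [0.5775 0.0838 0.2315] q [-0.4998  0.4999  0.5003 -0.5001] w 1.003 F [ 0.8 -0.8 -0.6] j [-0.08  0.05  0.04  1.56  0.   -0.08]
shift [-0.334  1.943 -0.167] az -179.97 turn y 0.0 tilt [ 0. -1. -0.]
[[284. 247.]
 [158. 256.]
 [118. 292.]]
```

View pics/w1.png

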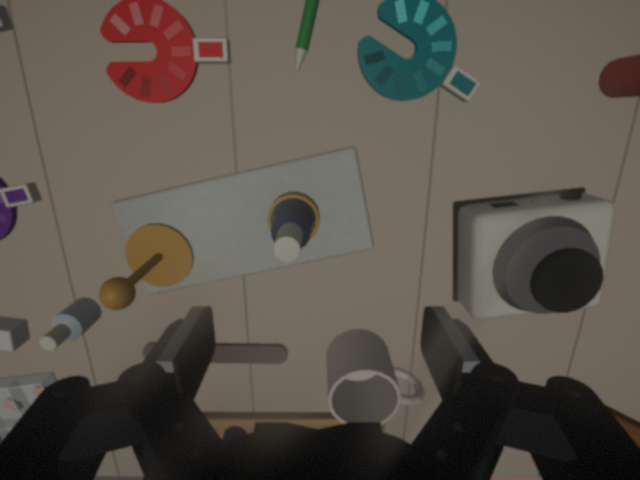

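The wrist view shows the navy cap at (287,249), the flange at (158,255) and the ball at (117,293). All lie within 3 px of prediction. Now descend on the navy cap.

Run:
```python
from h import *
d=np.load('pics/last_wrist.npz'); im=d['im']; C=cam('wrist')
hsv=cv2.cvtColor(im,cv2.COLOR_RGB2HSV); print(hsv[249,287],hsv[265,140],hsv[275,570],hsv[240,520],hsv[213,271])
m,s,c=blob(hm(im,0,179,0,70,105),(287,249)); print('cap',s,circm(C,m,.112))
g=hm(im,12,26,120,255,60)
for px,z in [((145,255),.055),((271,213),.03)]:
    m,s,c=blob(g,px); print(px,s,circm(C,m,z))
m,s,c=blob(hm(im,0,179,0,255,0,40),(570,280)); print('pad',s,circm(C,m,.094))
print('top pad'); Ct=cam('top'); t=np.load('pics/last_top.npz')['im']
m,s,c=blob(hm(t,0,179,0,255,0,50),(177,184)); print(s,circm(Ct,m,.094))
go([.593,.06,.076],180)
```

```text
[ 24  27 134] [ 18 146 108] [23 36 28] [20 22 69] [17 89 92]
cap [    18      0    419    424 109595] (array([0.60033639, 0.04089667]), np.float64(0.19394028499105379))
(145, 255) [ 126  225   66   61 3059] (array([ 0.62143921, -0.06695437]), np.float64(0.031001752113563846))
(271, 213) [300 197  19  39 121] (array([0.59294198, 0.06152522]), np.float64(0.022804257622359707))
pad [ 530  248   72   64 3481] (array([0.62922338, 0.2958987 ]), np.float64(0.03043589785506711))
top pad
[162 171  26  25 523] (array([0.6310789 , 0.29928317]), np.float64(0.029397338728159448))
shift [-0.296  1.943 -0.192] az -179.97 turn y 0.0 tilt [ 0. -1. -0.]
```

Emit:
step_arm --pt "-0.3 0.95 -0.19 0 0 0 1" --pt "-0.3 0.95 -0.19 0 0 0 1" --pt "-0.3 0.95 -0.19 0 0 0 1" --pt "-0.3 0.95 -0.19 0 0 0 1" --pt "-0.3 0.95 -0.19 0 0 0 1" --pt "-0.3 0.95 -0.19 0 0 0 1" --pt "-0.3 0.95 -0.19 0 0 0 1" --pt "-0.3 0.95 -0.19 0 0 0 1" --pt "-0.3 0.95 -0.19 0 0 0 1" --pt "-0.3 0.95 -0.19 0 0 0 1"

```text
time_s: 6.03
ee_pos: [0.5931, 0.0594, 0.1559]
ee_rot: [-0.5, 0.5, 0.5, -0.5]
contact_force: [-0.0, 1.7, 0.8]
width: 1.0
```

Emit:
step_arm --pt "0 0.5 0 0 0 0 1" --pt "0 1 0 0 0 0 1" --pt "0 1 0 0 0 0 1" --pt "0 1 0 0 0 0 1" --pt "0 1 0 0 0 0 0" --pt "0 1 0 0 0 0 0" --pt "0 1 0 0 0 0 0" --pt "0 1 0 0 0 0 0" --pt "0 1 0 0 0 0 0" --pt "0 1 0 0 0 0 0" --grip_force 40

```text
time_s: 6.87
ee_pos: [0.5936, 0.0593, 0.0764]
ee_rot: [-0.5, 0.5, 0.5, -0.5]
contact_force: [-0.4, -0.0, 4.2]
width: 0.244
```

Emit:
step_arm --pt "0 0 0 0 0 0 0" --pt "0 0 0 0 0 0 0" --pt "0 0 0 0 0 0 0" --pt "0 -0.15 0 0 0 0 0" --pt "0 -0.3 0 0 0 0 0" --pt "0 -0.45 0 0 0 0 0" --pt "0 -0.6 0 0 0 0 0" --pt "0 -0.8 0 0 0 0 0" --pt "0 -0.8 0 0 0 0 0" --pt "0 -0.8 0 0 0 0 0"

```text
time_s: 7.7
ee_pos: [0.5938, 0.0592, 0.1408]
ee_rot: [-0.499, 0.501, 0.501, -0.499]
contact_force: [0.4, 0.8, -0.7]
width: 0.248
```

Run:
```python
from h import *
st(); go([.446,-.411,.145],225)
Ct=cam('top'); t=np.load('pics/last_top.npz')['im']
m=hm(t[235:295,440:510],8,22,80,255,50); ys,xs=np.nonzero(m); print(len(xs),xs.min()+440,xs.max()+440,ys.min()+235,ys.max()+235)
print(onz(Ct,[[xs.min()+440,ys.min()+235],[xs.max()+441,ys.max()+236]],.03).round(4))
```

```text
t 7.7 p [0.5938 0.0592 0.1408] q [-0.4993  0.5007  0.5006 -0.4994] w 0.248 F [ 0.4  0.8 -0.7] j [-0.12  0.09 -0.08  1.4   0.   -0.12]
shift [-5.877 -0.056  1.847] az 179.99 turn y -0.375 tilt [-0.    -1.    -0.003]
1953 442 497 235 287
[[ 0.5172 -0.3271  0.03  ]
 [ 0.3905 -0.458   0.03  ]]
```

Emit:
step_arm --pt "-0.5 0 0.46 0 0 0 0" --pt "-1 0 0.93 0 0 0 0" --pt "-1 0 0.93 0 0 0 0" --pt "-1 0 0.93 0 0 0 0" --pt "-1 0 0.93 0 0 0 0" --pt "-1 0 0.93 0 0 0 0" --pt "-1 0 0.93 0 0 0 0" --pt "-1 0 0.93 0 0 0 0" --pt "-1 0 0.93 0 0 0 0" --pt "-1 0 0.93 0 0 0 0"

```text
time_s: 8.53
ee_pos: [0.5187, -0.0203, 0.1391]
ee_rot: [0.5, -0.5, -0.5, 0.5]
contact_force: [-0.5, -0.3, -0.3]
width: 0.243
```

Emit:
step_arm --pt "-0.5 0 0.46 0 0 0 0" --pt "-1 0 0.93 0 0 0 0" --pt "-1 0 0.93 0 0 0 0" --pt "-1 0 0.93 0 0 0 0" --pt "-1 0 0.93 0 0 0 0" --pt "-1 0 0.93 0 0 0 0" --pt "-1 0 0.93 0 0 0 0" --pt "-1 0 0.93 0 0 0 0" --pt "-1 0 0.93 0 0 0 0" --pt "-1 0 0.93 0 0 0 0"

```text
time_s: 9.37
ee_pos: [0.4443, -0.1002, 0.1392]
ee_rot: [-0.5, 0.5, 0.5, -0.5]
contact_force: [0.0, 0.2, -0.5]
width: 0.241
```

Emit:
step_arm --pt "-0.5 0 0 0 0 0 0" --pt "-1 0 0 0 0 0 0" --pt "-1 0 0 0 0 0 0" --pt "-1 0 0 0 0 0 0" --pt "-1 0 0 0 0 0 0" --pt "-1 0 0 0 0 0 0" --pt "-1 0 0 0 0 0 0" --pt "-1 0 0 0 0 0 0" --pt "-1 0 0 0 0 0 0" --pt "-1 0 0 0 0 0 0"

```text
time_s: 10.2
ee_pos: [0.4442, -0.1803, 0.1393]
ee_rot: [-0.5, 0.5, 0.5, -0.5]
contact_force: [-0.0, 0.4, -0.8]
width: 0.245
```

Emit:
step_arm --pt "-0.5 0 0 0 0 0 0" --pt "-1 0 0 0 0 0 0" --pt "-1 0 0 0 0 0 0" --pt "-1 0 0 0 0 0 0" --pt "-1 0 0 0 0 0 0" --pt "-1 0 0 0 0 0 0" --pt "-1 0 0 0 0 0 0" --pt "-1 0 0 0 0 0 0" --pt "-1 0 0 0 0 0 0" --pt "-1 0 0 0 0 0 0"

```text
time_s: 11.03
ee_pos: [0.4442, -0.2603, 0.1394]
ee_rot: [-0.5, 0.5, 0.5, -0.5]
contact_force: [-0.1, -0.4, -1.1]
width: 0.245
```

Emit:
step_arm --pt "-0.5 0 0 0 -0.19 0 0" --pt "-1 0 0 0 -0.375 0 0" --pt "-1 0 0 0 -0.375 0 0" --pt "-1 0 0 0 -0.375 0 0" --pt "-1 0 0 0 -0.375 0 0" --pt "-1 0 0 0 -0.375 0 0" --pt "-1 0 0 0 -0.375 0 0" --pt "-1 0 0 0 -0.375 0 0" --pt "-1 0 0 0 -0.375 0 0" --pt "-1 0 0 0 -0.375 0 0"

```text
time_s: 11.87
ee_pos: [0.4441, -0.3406, 0.1393]
ee_rot: [-0.271, 0.271, 0.653, -0.653]
contact_force: [-0.5, 0.4, -0.9]
width: 0.245
```

Emit:
step_arm --pt "-0.3 0 0.3 0 -0.1 0 0" --pt "-0.58 0 0.58 0 -0.375 0 0" --pt "-0.58 0 0.58 0 -0.375 0 0" --pt "-0.58 0 0.58 0 -0.375 0 0" --pt "-0.58 0 0.58 0 -0.375 0 0" --pt "-0.58 0 0.58 0 -0.375 0 0" --pt "-0.58 0 0.58 0 -0.375 0 0" --pt "-0.58 0 0.58 0 -0.375 0 0" --pt "-0.58 0 0.58 0 -0.375 0 0" --pt "-0.58 0 0.58 0 -0.375 0 0"

```text
time_s: 12.7
ee_pos: [0.4441, -0.4063, 0.1393]
ee_rot: [-0.001, 0.001, 0.707, -0.707]
contact_force: [-0.2, 0.2, -2.0]
width: 0.247
```

Run:
```python
from h import *
st(); go([.445,-.407,.0695],270)
C,im,dep=snap('wrist','w2.png')
```

```text
t 12.7 p [ 0.4441 -0.4063  0.1393] q [-0.0008  0.0008  0.7072 -0.7071] w 0.247 F [-0.2  0.2 -2. ] j [-0.96  0.11 -0.06  1.4   0.   -2.53]
shift [-0.012  0.872  0.009] az -90.13 turn y -0.001 tilt [-0. -1. -0.]
```

View pics/w2.png

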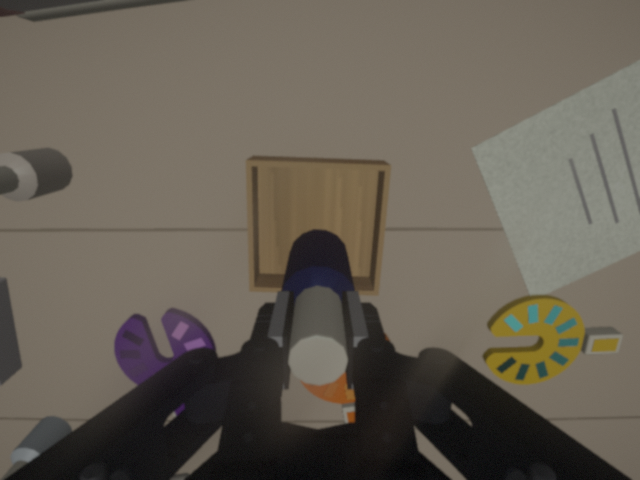

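Run:
```python
from h import *
C=cam('wrist'); P=onz(C,[(247,158),(390,162),(380,294),(250,291)],.03); print(P.round(3),P.mean(0).round(4))
```

```text
[[ 0.492 -0.461  0.03 ]
 [ 0.395 -0.458  0.03 ]
 [ 0.396 -0.357  0.03 ]
 [ 0.496 -0.36   0.03 ]] [ 0.4449 -0.4087  0.03  ]
```

Emit:
step_arm --pt "0 0.2 0 0 0 0 0" --pt "0 0.4 0 0 0 0 0" --pt "0 0.6 0 0 0 0 0" --pt "0 0.75 0 0 0 0 0" --pt "0 0.82 0 0 0 0 0" --pt "0 0.86 0 0 0 0 0" --pt "0 0.87 0 0 0 0 0" --pt "0 0.87 0 0 0 0 0" --pt "0 0.87 0 0 0 0 0" --pt "0 0.87 0 0 0 0 0.6"

```text
time_s: 13.58
ee_pos: [0.4444, -0.4069, 0.0707]
ee_rot: [-0.0, -0.0, -0.707, 0.708]
contact_force: [-0.6, -0.3, -0.2]
width: 0.375
```

Emit:
step_arm --pt "0 0 0 0 0 0 0.6" --pt "0 0 0 0 0 0 0.6" --pt "0 0 0 0 0 0 0.6" --pt "0 0 0 0 0 0 0.6" --pt "0 -0.4 0 0 0 0 0.6" --pt "0 -0.9 0 0 0 0 0.6" --pt "0 -0.9 0 0 0 0 0.6" --pt "0 -0.9 0 0 0 0 0.6" --pt "0 -0.9 0 0 0 0 0.6" --pt "0 -0.9 0 0 0 0 0.6"

```text
time_s: 14.42
ee_pos: [0.4437, -0.4058, 0.1404]
ee_rot: [-0.0, -0.0, 0.708, -0.707]
contact_force: [-0.5, 0.3, -0.5]
width: 0.597
```

Emit:
step_arm --pt "0.2 0 -0.9 0 0 0 0.6" --pt "0.2 0 -0.9 0 0 0 0.6" --pt "0.2 0 -0.9 0 0 0 0.6" --pt "0.2 0 -0.9 0 0 0 0.6" --pt "0.2 0 -0.9 0 0 0 0.6" --pt "0.2 0 -0.9 0 0 0 0.6" --pt "0.2 0 -0.9 0 0 0 0.6" --pt "0.2 0 -0.9 0 0 0 0.6" --pt "0.2 0 -0.9 0 0 0 0.6" --pt "0.2 0 -0.9 0 0 0 0.6"

```text
time_s: 15.25
ee_pos: [0.428, -0.3347, 0.1416]
ee_rot: [-0.0, 0.0, 0.707, -0.707]
contact_force: [-0.3, 0.1, 0.2]
width: 0.6
```

Emit:
step_arm --pt "0.2 0 -0.9 0 0 0 0.6" --pt "0.2 0 -0.9 0 0 0 0.6" --pt "0.2 0 -0.9 0 0 0 0.6" --pt "0.2 0 -0.9 0 0 0 0.6" --pt "0.2 0 -0.9 0 0 0 0.6" --pt "0.2 0 -0.9 0 0 0 0.6" --pt "0.2 0 -0.9 0 0 0 0.6" --pt "0.2 0 -0.9 0 0 0 0.6" --pt "0.2 0 -0.9 0 0 0 0.6" --pt "0.2 0 -0.9 0 0 0 0.6"

```text
time_s: 16.08
ee_pos: [0.412, -0.2626, 0.1416]
ee_rot: [-0.0, 0.0, 0.707, -0.707]
contact_force: [0.6, -0.6, -0.3]
width: 0.6
```

Emit:
step_arm --pt "0 0 -0.69 0 -0.05 0 0.6" --pt "0 0 -0.69 0 -0.05 0 0.6" --pt "0 0 -0.69 0 -0.05 0 0.6" --pt "0 0 -0.69 0 -0.05 0 0.6" --pt "0 0 -0.69 0 -0.05 0 0.6" --pt "0 0 -0.69 0 -0.05 0 0.6" --pt "0 0 -0.69 0 -0.05 0 0.6" --pt "0 0 -0.69 0 -0.05 0 0.6" --pt "0 0 -0.69 0 -0.05 0 0.6" --pt "0 0 -0.69 0 -0.05 0 0.6"

```text
time_s: 16.92
ee_pos: [0.412, -0.2074, 0.1416]
ee_rot: [0.037, -0.037, 0.706, -0.706]
contact_force: [0.4, 0.6, -0.1]
width: 0.6
```

```bash
cat >> h.py <<'E'
def disc2(C,im,name,near,zt=0.008,**k):
    """hub xy, radius, slot azimuth from the plate circle and the tab's coloured patch"""
    c,r,P=disc(C,im,name,z=zt,near=np.array(near),rad=.08,**k)
    f=circ(P[np.linalg.norm(P-c,axis=1)<.0475])[0]
    m=P[np.linalg.norm(P-f,axis=1)>.0495]
    t=m.mean(0)-f; s=1-.006/(C[2][2]-zt); t=(C[2][:2]+(m.mean(0)-C[2][:2])*s)-f  # patch lies 6 mm higher
    az=np.degrees(np.arctan2(-t[1],-t[0])); print(name,'hub',f.round(4),'r',circ(P[np.linalg.norm(P-f,axis=1)<.0475])[1].round(4),'slot az',az.round(1),'tab r',np.linalg.norm(t).round(4),len(m),len(P)); return f,az
E
python3 - <<'E'
from h import *
st(); C,im,dep=snap('wrist','w3.png')
f,az=disc2(C,im,'orange',[.419,-.272])
t=-np.array([np.cos(np.radians(az)),np.sin(np.radians(az))]); p=f+.064*t; print(p); go([*p,.003],az)
E
```

```text
t 16.92 p [ 0.412  -0.2074  0.1416] q [ 0.0368 -0.0368  0.7062 -0.7061] w 0.6 F [ 0.4  0.6 -0.1] j [-0.75 -0.33 -0.47  1.43  0.   -2.43]
orange hub [ 0.4196 -0.2749] r 0.045 slot az -80.8 tab r 0.0598 469 9672
[ 0.40944777 -0.21167379]
shift [0.038 1.733 0.051] az -84.03 turn y -0.027 tilt [ 0. -1. -0.]
```

View pics/w3.png

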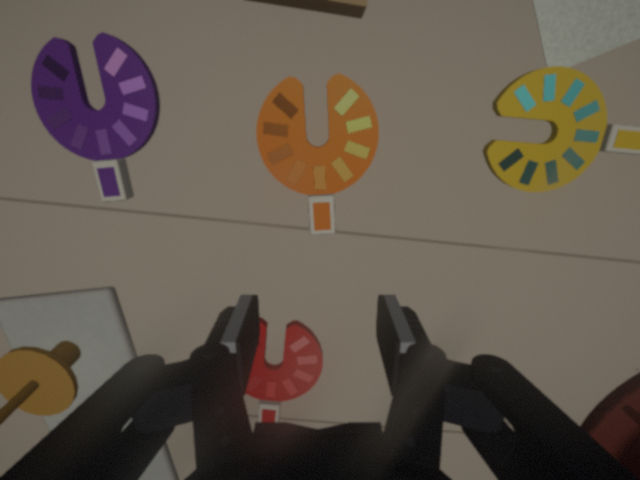

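The wrist view shows orange (318,133) with its tab at (321,215), violet at (95,95) and red at (280,360). The slot ends are semicircles centred on the hub. Next I grasp the orange tab.

Emit:
step_arm --pt "0.04 0.4 0.05 0 -0.027 0 0.6" --pt "0.04 0.9 0.05 0 -0.027 0 0.6" --pt "0.04 0.9 0.05 0 -0.027 0 0.6" --pt "0.04 0.9 0.05 0 -0.027 0 0.6" --pt "0.04 0.9 0.05 0 -0.027 0 0.6" --pt "0.04 0.9 0.05 0 -0.027 0 0.6" --pt "0.04 0.9 0.05 0 -0.027 0 0.6" --pt "0.04 0.9 0.05 0 -0.027 0 0.6" --pt "0.04 0.9 0.05 0 -0.027 0 0.6" --pt "0.04 0.9 0.05 0 -0.027 0 0.6" --grip_force 60

```text
time_s: 17.8
ee_pos: [0.4096, -0.2116, 0.0702]
ee_rot: [-0.057, 0.057, -0.705, 0.705]
contact_force: [-0.6, -0.1, -0.7]
width: 0.6
```

Emit:
step_arm --pt "0 0.4 0 0 0 0 0.6" --pt "0 0.7 0 0 0 0 0.6" --pt "0 0.82 0 0 0 0 0.6" --pt "0 0.82 0 0 0 0 0.6" --pt "0 0.82 0 0 0 0 0" --pt "0 0.82 0 0 0 0 0" --pt "0 0.82 0 0 0 0 0" --pt "0 0.82 0 0 0 0 0" --pt "0 0.82 0 0 0 0 0" --pt "0 0.82 0 0 0 0 0"

```text
time_s: 18.63
ee_pos: [0.4103, -0.2124, 0.006]
ee_rot: [-0.058, 0.056, -0.704, 0.706]
contact_force: [-1.8, 1.5, 7.0]
width: 0.21
```

```bash
cat >> h.py <<'E'
STEM=np.array([.6218,-.067])
def aim(d,out,z,rel,lat=(0,0)):
    """TCP for hub at stem - (out) along slot azimuth d; rel=(hub in tool z, hub in tool x) offsets from TCP"""
    a=np.radians(d); u=np.array([np.cos(a),np.sin(a)]); x=np.array([u[1],-u[0]])
    return [*(STEM-u*out+np.array(lat)-rel[0]*u-rel[1]*x),z]
E
python3 - <<'E'
from h import *
st(); p=aim(315,.075,.13,(.064,0)); print(p); go(p,315)
E
```

```text
t 18.63 p [ 0.4103 -0.2124  0.006 ] q [-0.0576  0.0563 -0.7041  0.7055] w 0.21 F [-1.8  1.5  7. ] j [-0.76 -0.24 -0.65  1.16  0.   -2.49]
[np.float64(0.52351215741507), np.float64(0.03128784258493013), 0.13]
shift [-1.888 -1.553 -2.776] az -80.76 turn y -0.298 tilt [-0.002 -1.     0.002]
```

Emit:
step_arm --pt "0 0 0 0 0 0 0" --pt "0 -0.1 0 0 0 0 0" --pt "0 -0.2 0 0 0 0 0" --pt "0 -0.4 0 0 0 0 0" --pt "0 -0.6 0 0 0 0 0" --pt "0 -0.8 0 0 0 0 0" --pt "0 -0.8 0 0 0 0 0" --pt "0 -0.8 0 0 0 0 0" --pt "0 -0.8 0 0 0 0 0" --pt "0 -0.8 0 0 0 0 0"

```text
time_s: 19.47
ee_pos: [0.4089, -0.211, 0.0672]
ee_rot: [0.057, -0.057, 0.705, -0.704]
contact_force: [-0.2, 1.1, -1.3]
width: 0.213
```

Emit:
step_arm --pt "-0.3 -0.25 -0.3 0 0 0 0" --pt "-0.6 -0.5 -0.6 0 0 0 0" --pt "-0.95 -0.75 -0.95 0 0 0 0" --pt "-0.95 -0.75 -0.95 0 0 0 0" --pt "-0.95 -0.75 -0.95 0 0 0 0" --pt "-0.95 -0.75 -0.95 0 0 0 0" --pt "-0.95 -0.75 -0.95 0 0 0 0" --pt "-0.95 -0.75 -0.95 0 0 0 0" --pt "-0.95 -0.75 -0.95 0 0 0 0" --pt "-0.95 -0.75 -0.95 0 0 0 0"

```text
time_s: 20.3
ee_pos: [0.4716, -0.1248, 0.1276]
ee_rot: [0.056, -0.057, 0.705, -0.705]
contact_force: [-0.1, -0.5, -0.2]
width: 0.211
```

Emit:
step_arm --pt "-0.3 0 -0.3 0 0 0 0" --pt "-0.6 0 -0.6 0 0 0 0" --pt "-0.94 0 -0.94 0 0 0 0" --pt "-0.94 0 -0.94 0 0 0 0" --pt "-0.94 0 -0.94 0 0 0 0" --pt "-0.94 0 -0.94 0 0 0 0" --pt "-0.94 0 -0.94 0 0 0 0" --pt "-0.94 0 -0.94 0 0 0 0" --pt "-0.94 0 -0.94 0 0 0 0" --pt "-0.94 0 -0.94 0 0 0 0"

```text
time_s: 21.13
ee_pos: [0.5341, -0.0387, 0.1282]
ee_rot: [-0.057, 0.056, -0.705, 0.705]
contact_force: [0.6, -0.2, -0.4]
width: 0.208
```

Emit:
step_arm --pt "0 0 -0.3 0 -0.05 0 0" --pt "0 0 -0.6 0 -0.1 0 0" --pt "0 0 -0.89 0 -0.15 0 0" --pt "0 0 -0.89 0 -0.2 0 0" --pt "0 0 -0.89 0 -0.25 0 0" --pt "0 0 -0.89 0 -0.298 0 0" --pt "0 0 -0.89 0 -0.298 0 0" --pt "0 0 -0.89 0 -0.298 0 0" --pt "0 0 -0.89 0 -0.298 0 0" --pt "0 0 -0.89 0 -0.298 0 0"

```text
time_s: 21.97
ee_pos: [0.5228, 0.0321, 0.1281]
ee_rot: [0.27, -0.27, 0.654, -0.654]
contact_force: [-0.0, 1.2, -1.5]
width: 0.211
```

```bash
cat >> h.py <<'E'
def held(C,im,name,o,zg=.006,**k):
    """hub relative to TCP in tool z, tool x, and slot azimuth relative to tool z, for a disc in the grip"""
    Rm=q2R(o['ee_rot']); p=np.array(o['ee_pos']); zt=p[2]-zg+.008
    f,az=disc2(C,im,name,(p+Rm[:,2]*.064)[:2],zt=zt,**k)
    v=np.r_[f,0]-np.r_[p[:2],0]; a0=np.degrees(np.arctan2(Rm[1,2],Rm[0,2]))
    rel=(float(v@Rm[:,2]),float(v@Rm[:,0])); print('rel z,x',np.round(rel,4),'daz',round((az-a0+180)%360-180,2)); return rel
E
python3 - <<'E'
from h import *
o=st(); C,im,dep=snap('wrist','w4.png'); rel=held(C,im,'orange',o)
g=hm(im,12,26,120,255,60); q=proj(C,[*STEM,.055]); print(q)
p=aim(315,.075,.062,rel); go(p,315,o)
E
```

```text
t 21.97 p [0.5228 0.0321 0.1281] q [ 0.2697 -0.2697  0.6537 -0.6536] w 0.211 F [-0.   1.2 -1.5] j [-0.19 -0.12 -0.32  1.38  0.   -2.54]
orange hub [ 0.5527 -0.0073] r 0.0473 slot az 174.2 tab r 0.0359 6240 34766
rel z,x [0.049  0.0066] daz -140.59
[[317.03390986  -2.45265538]]
shift [-0.082  0.826  0.201] az -45.16 turn y -0.001 tilt [-0. -1. -0.]
```

View pics/w4.png

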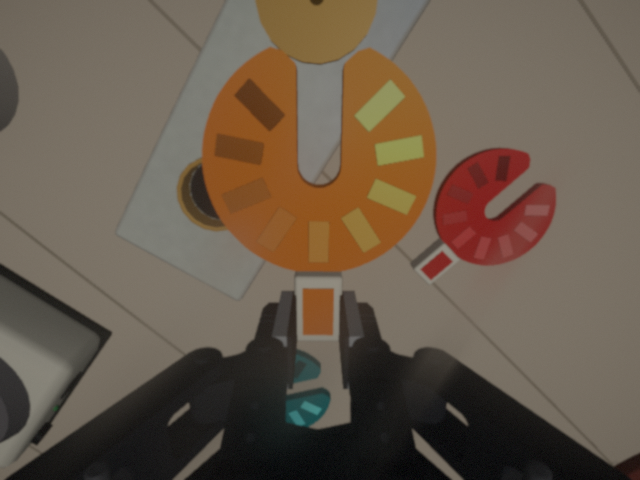

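The orange disc is held straight, its slot pointing at the stem and flange (318,0). Its mask leaked into the gold flange, so I use rim points instead.

Run:
```python
from h import *
o=readout.get_obs(); C=cam('wrist'); im=np.load('pics/last_wrist.npz')['im']; Rm=q2R(o['ee_rot']); z=o['ee_pos'][2]+.002
hsv=cv2.cvtColor(im,cv2.COLOR_RGB2HSV); print(hsv[200,290],hsv[120,230],hsv[30,300])
P=onz(C,[(203,152),(437,152),(319,271),(275,50),(365,50)],z); c,r=circ(P); print(c,r)
v=np.r_[c-o['ee_pos'][:2],0]; rel=(v@Rm[:,2],v@Rm[:,0]); print('rel',rel)
print(onz(C,[(318,187)],z)[0,:2]@Rm[:2,2]-o['ee_pos'][:2]@Rm[:2,2], 'slot end, expect rel-.0085')
for out in(.075,.0015): go(aim(315,out,.065,rel),315,o)
```

```text
[ 14 197 145] [ 14 193 143] [ 19 142 129]
[ 0.56673048 -0.01308062] 0.04392015664893999
rel (np.float64(0.06304855319603009), np.float64(0.0008155700680463623))
0.055300260700338666 slot end, expect rel-.0085
shift [-0.008  0.789  0.026] az -45.13 turn y -0.001 tilt [-0. -1. -0.]
shift [-0.01   0.788  0.945] az -45.13 turn y -0.001 tilt [-0. -1. -0.]
```

Emit:
step_arm --pt "0 0.2 0 0 0 0 0" --pt "0 0.4 0 0 0 0 0" --pt "0 0.6 0 0 0 0 0" --pt "0 0.75 0 0 0 0 0" --pt "0 0.79 0 0 0 0 0" --pt "0 0.79 0 0 0 0 0" --pt "0 0.79 0 0 0 0 0" --pt "0 0.79 0 0 0 0 0" --pt "0 0.79 0 0 0 0 0" --pt "0 0.79 0 0 0 0 0"

```text
time_s: 22.85
ee_pos: [0.5234, 0.0322, 0.0657]
ee_rot: [-0.271, 0.27, -0.653, 0.654]
contact_force: [-0.6, 0.4, -1.1]
width: 0.211
```

Emit:
step_arm --pt "-0.01 0 0.1 0 0 0 0" --pt "-0.01 0 0.2 0 0 0 0" --pt "-0.01 0 0.32 0 0 0 0" --pt "-0.01 0 0.44 0 0 0 0" --pt "-0.01 0 0.56 0 0 0 0" --pt "-0.01 0 0.68 0 0 0 0" --pt "-0.01 0 0.8 0 0 0 0" --pt "-0.01 0 0.88 0 0 0 0" --pt "-0.01 0 0.935 0 0 0 0" --pt "-0.01 0 0.935 0 0 0 0"

```text
time_s: 23.68
ee_pos: [0.5768, -0.0207, 0.0648]
ee_rot: [-0.27, 0.27, -0.653, 0.653]
contact_force: [0.5, -0.8, -0.4]
width: 0.21
```

Run:
```python
from h import *
o=st(); C,im,dep=snap('wrist','w5.png'); 
go(aim(315,.0015,.061,(.0635,.0008)),315,o)
```

```text
t 23.68 p [ 0.5768 -0.0207  0.0648] q [-0.2704  0.2703 -0.6534  0.6534] w 0.21 F [ 0.5 -0.8 -0.4] j [-0.26  0.07 -0.24  1.26 -0.   -2.62]
shift [ 0.002  0.048 -0.006] az -45.04 turn y -0.0 tilt [-0. -1.  0.]
```

View pics/w5.png

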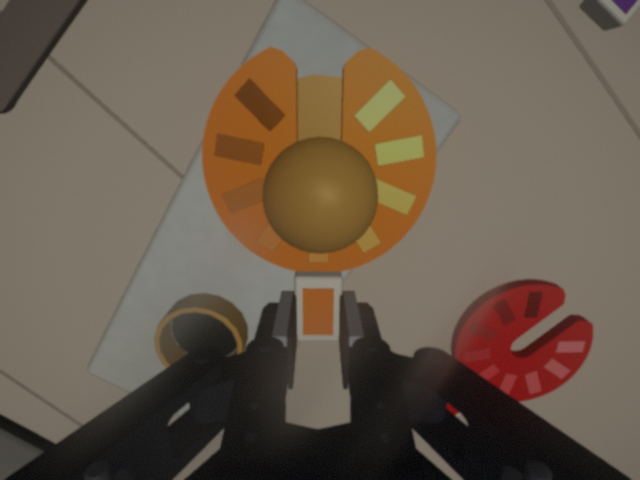

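Run:
```python
from h import *
C=cam('wrist'); im=np.load('pics/last_wrist.npz')['im']
c=onz(C,[(320,195)],.1295)[0]; print('ball',c, onz(C,[(263,195),(378,195)],.1295))
```

```text
ball [ 0.62234795 -0.06679062  0.1295    ] [[ 0.6310886  -0.05808786  0.1295    ]
 [ 0.61346055 -0.07565609  0.1295    ]]
```

Emit:
step_arm --pt "0 0.02 0 0 0 0 0" --pt "0 0.04 0 0 0 0 0" --pt "0 0.05 0 0 0 0 0" --pt "0 0.06 0 0 0 0 0" --pt "0 0.06 0 0 0 0 0" --pt "0 0.06 0 0 0 0 0" --pt "0 0.06 0 0 0 0 0" --pt "0 0.06 0 0 0 0 0" --pt "0 0.06 0 0 0 0 0" --pt "0 0.06 0 0 0 0 0"

```text
time_s: 24.57
ee_pos: [0.5764, -0.0197, 0.0606]
ee_rot: [0.271, -0.27, 0.653, -0.653]
contact_force: [-1.8, 2.3, 5.6]
width: 0.215
```

Emit:
step_arm --pt "0 0 0 0 0 0 0.45" --pt "0 0 0 0 0 0 0.45" --pt "0 0 0 0 0 0 0.45" --pt "0 0 0 0 0 0 0.45" --pt "0 0 0 0 0 0 0.45" --pt "0 -0.2 0 0 0 0 0.45" --pt "0 -0.6 0 0 0 0 0.45" --pt "0 -1 0 0 0 0 0.45" --pt "0 -1 0 0 0 0 0.6" --pt "0 -1 0 0 0 0 0.6"

```text
time_s: 25.4
ee_pos: [0.5778, -0.0204, 0.1424]
ee_rot: [-0.272, 0.269, -0.652, 0.654]
contact_force: [0.5, -0.3, -0.3]
width: 0.604
```

Emit:
step_arm --pt "0.9 0 0.86 0 0 0 0.6" --pt "0.9 0 0.86 0 0 0 0.6" --pt "0.9 0 0.86 0 0 0 0.6" --pt "0.9 0 0.86 0 0 0 0.6" --pt "0.9 0 0.86 0 0 0 0.6" --pt "0.9 0 0.86 0 0 0 0.6" --pt "0.9 0 0.86 0 0 0 0.6" --pt "0.9 0 0.86 0 0 0 0.6" --pt "0.9 0 0.86 0 0 0 0.6" --pt "0.9 0 0.86 0 0 0 0.6"

```text
time_s: 26.23
ee_pos: [0.5741, -0.1189, 0.1401]
ee_rot: [0.271, -0.271, 0.653, -0.653]
contact_force: [0.6, 0.9, 0.2]
width: 0.596
```

Emit:
step_arm --pt "0.9 0 0.86 0 0.29 0 0.6" --pt "0.9 0 0.86 0 0.29 0 0.6" --pt "0.9 0 0.86 0 0.29 0 0.6" --pt "0.9 0 0.86 0 0.29 0 0.6" --pt "0.9 0 0.86 0 0.29 0 0.6" --pt "0.9 0 0.86 0 0.29 0 0.6" --pt "0.9 0 0.86 0 0.29 0 0.6" --pt "0.9 0 0.86 0 0.29 0 0.6" --pt "0.9 0 0.86 0 0.29 0 0.6" --pt "0.9 0 0.86 0 0.29 0 0.6"

```text
time_s: 27.07
ee_pos: [0.5719, -0.2188, 0.1402]
ee_rot: [-0.064, 0.064, -0.704, 0.704]
contact_force: [-1.5, 0.0, 0.3]
width: 0.6
```

```bash
cat >> h.py <<'E'
HUE['orange']=(8,16)
STEM=np.array([.622,-.067])
def tabgo(name,near,z=.007,r=.064,**k):
    st(); C,im,dep=snap('wrist'); f,az=disc2(C,im,name,near,**k)
    t=-np.array([np.cos(np.radians(az)),np.sin(np.radians(az))]); p=f+r*t; print('tab',p.round(4)); go([*p,z],az); return C,im
E
python3 - <<'E'
from h import *
tabgo('violet',[.582,-.283],smin=50)
E
```

```text
t 27.07 p [ 0.5719 -0.2188  0.1402] q [-0.0637  0.0635 -0.7042  0.7042] w 0.6 F [-1.5  0.   0.3] j [-0.58  0.14 -0.03  1.4   0.   -2.33]
violet hub [ 0.583  -0.2851] r 0.0444 slot az -80.1 tab r 0.0602 428 10607
tab [ 0.572 -0.222]
shift [0.005 1.664 0.039] az -79.71 turn y 0.003 tilt [-0. -1.  0.]
```

Emit:
step_arm --pt "0 0.4 0.04 0 0 0 0.6" --pt "0 0.9 0.04 0 0 0 0.6" --pt "0 0.9 0.04 0 0 0 0.6" --pt "0 0.9 0.04 0 0 0 0.6" --pt "0 0.9 0.04 0 0 0 0.6" --pt "0 0.9 0.04 0 0 0 0.6" --pt "0 0.9 0.04 0 0 0 0.6" --pt "0 0.9 0.04 0 0 0 0.6" --pt "0 0.9 0.04 0 0 0 0.6" --pt "0 0.9 0.04 0 0 0 0.6"

```text
time_s: 27.95
ee_pos: [0.5726, -0.2224, 0.0687]
ee_rot: [-0.063, 0.063, -0.704, 0.704]
contact_force: [0.7, 1.0, 0.1]
width: 0.598
```

Emit:
step_arm --pt "0 0.4 0 0 0 0 0.6" --pt "0 0.7 0 0 0 0 0.6" --pt "0 0.765 0 0 0 0 0.6" --pt "0 0.765 0 0 0 0 0.6" --pt "0 0.765 0 0 0 0 0" --pt "0 0.765 0 0 0 0 0" --pt "0 0.765 0 0 0 0 0" --pt "0 0.765 0 0 0 0 0" --pt "0 0.765 0 0 0 0 0" --pt "0 0.765 0 0 0 0 0"

```text
time_s: 28.78
ee_pos: [0.5736, -0.2231, 0.0092]
ee_rot: [-0.064, 0.062, -0.704, 0.705]
contact_force: [-1.2, 0.3, 6.7]
width: 0.208
```

Emit:
step_arm --pt "0 0 0 0 0 0 0" --pt "0 -0.1 0 0 0 0 0" --pt "0 -0.2 0 0 0 0 0" --pt "0 -0.4 0 0 0 0 0" --pt "0 -0.6 0 0 0 0 0" --pt "0 -0.8 0 0 0 0 0" --pt "0 -0.9 0 0 0 0 0" --pt "0 -0.9 0 0 0 0 0" --pt "0 -0.9 0 0 0 0 0" --pt "0 -0.9 0 0 0 0 0"

```text
time_s: 29.62
ee_pos: [0.5719, -0.222, 0.0779]
ee_rot: [0.063, -0.063, 0.705, -0.704]
contact_force: [0.0, 0.3, -0.3]
width: 0.204
```

Emit:
step_arm --pt "0 -0.4 0 0 0.05 0 0" --pt "0 -0.9 0 0 0.1 0 0" --pt "0 -0.9 0 0 0.16 0 0" --pt "0 -0.9 0 0 0.22 0 0" --pt "0 -0.9 0 0 0.28 0 0" --pt "0 -0.9 0 0 0.34 0 0" --pt "0 -0.9 0 0 0.4 0 0" --pt "0 -0.9 0 0 0.46 0 0" --pt "0 -0.9 0 0 0.52 0 0" --pt "0 -0.9 0 0 0.57 0 0"

```text
time_s: 30.45
ee_pos: [0.5718, -0.2219, 0.1494]
ee_rot: [-0.347, 0.345, 0.617, -0.617]
contact_force: [0.3, 0.1, -1.2]
width: 0.207
```

Emit:
step_arm --pt "0 0 0 0 0.06 0 0" --pt "0 0 0 0 0.12 0 0" --pt "0 0 0 0 0.18 0 0" --pt "0 0 0 0 0.24 0 0" --pt "0 0 0 0 0.3 0 0" --pt "0 0 0 0 0.36 0 0" --pt "0 0 0 0 0.42 0 0" --pt "0 0 0 0 0.48 0 0" --pt "0 0 0 0 0.54 0 0" --pt "0 0 0 0 0.57 0 0"

```text
time_s: 31.28
ee_pos: [0.5718, -0.2219, 0.1494]
ee_rot: [0.633, -0.632, -0.315, 0.316]
contact_force: [-0.3, -0.3, -0.6]
width: 0.207
```

Run:
```python
from h import *
o=st(); C,im,dep=snap('wrist','w6.png'); rel=held(C,im,'violet',o,zg=.007,smin=50); go(aim(135,.056,.13,rel),135,o)
Ct=cam('top'); print(ondepth(Ct,(384,153),np.load('pics/last_top.npz')['dep']))
```

```text
t 31.28 p [ 0.5718 -0.2219  0.1494] q [ 0.6335 -0.6322 -0.3151  0.3158] w 0.207 F [-0.3 -0.3 -0.6] j [-0.58  0.15 -0.    1.42  0.    0.06]
violet hub [ 0.5223 -0.1835] r 0.0439 slot az 142.0 tab r 0.0587 1301 35944
rel z,x [0.0626 0.001 ] daz -0.99
shift [ 1.706  0.241 -0.803] az 143.0 turn y 0.067 tilt [-0.    -1.     0.002]
[[ 0.70836879 -0.18602887  0.06487676]]
```

Emit:
step_arm --pt "0.3 0 -0.15 0 0.03 0 0" --pt "0.6 0 -0.3 0 0.067 0 0" --pt "0.85 0 -0.4 0 0.067 0 0" --pt "0.85 0 -0.4 0 0.067 0 0" --pt "0.85 0 -0.4 0 0.067 0 0" --pt "0.85 0 -0.4 0 0.067 0 0" --pt "0.85 0 -0.4 0 0.067 0 0" --pt "0.85 0 -0.4 0 0.067 0 0" --pt "0.85 0 -0.4 0 0.067 0 0" --pt "0.85 0 -0.4 0 0.067 0 0"

```text
time_s: 32.17
ee_pos: [0.6383, -0.1872, 0.1511]
ee_rot: [-0.652, 0.653, 0.273, -0.272]
contact_force: [0.1, -0.0, -0.1]
width: 0.201
```

Emit:
step_arm --pt "0.3 0.1 -0.1 0 0 0 0" --pt "0.6 0.24 -0.2 0 0 0 0" --pt "0.9 0.24 -0.28 0 0 0 0" --pt "0.9 0.24 -0.28 0 0 0 0" --pt "0.9 0.24 -0.28 0 0 0 0" --pt "0.9 0.24 -0.28 0 0 0 0" --pt "0.9 0.24 -0.28 0 0 0 0" --pt "0.9 0.24 -0.28 0 0 0 0" --pt "0.9 0.24 -0.28 0 0 0 0" --pt "0.9 0.24 -0.28 0 0 0 0"

```text
time_s: 33.0
ee_pos: [0.7049, -0.1517, 0.1321]
ee_rot: [-0.652, 0.653, 0.273, -0.272]
contact_force: [-0.3, 0.8, -0.6]
width: 0.204
```

Run:
```python
from h import *
o=st(); C,im,dep=snap('wrist','w7.png'); rel=held(C,im,'violet',o,zg=.009,smin=50)
rel=(.063,.0005)
for out in (.056,.0015): go(aim(135,out,.080,rel),135,o)
```

```text
t 33.0 p [ 0.7049 -0.1517  0.1321] q [-0.6524  0.6526  0.2726 -0.2723] w 0.204 F [-0.3  0.8 -0.6] j [-0.39  0.48  0.37  1.45  0.    0.39]
violet hub [ 0.6613 -0.1072] r 0.0445 slot az 134.3 tab r 0.0593 1316 35887
rel z,x [0.0622 0.001 ] daz -1.07
shift [ 0.01   0.652 -0.006] az 135.32 turn y 0.003 tilt [ 0. -1. -0.]
shift [0.013 0.651 0.675] az 135.32 turn y 0.003 tilt [ 0. -1. -0.]
```

View pics/w7.png

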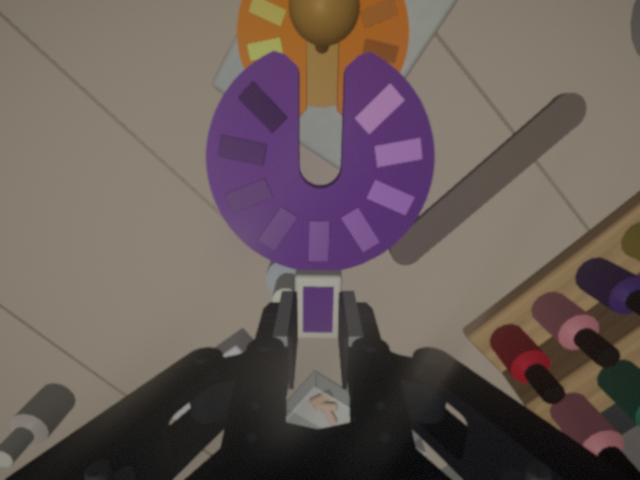

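Emit:
step_arm --pt "0.01 0.15 0 0 0 0 0" --pt "0.01 0.3 0 0 0 0 0" --pt "0.01 0.45 0 0 0 0 0" --pt "0.01 0.55 0 0 0 0 0" --pt "0.01 0.55 0 0 0 0 0" --pt "0.01 0.55 0 0 0 0 0" --pt "0.01 0.55 0 0 0 0 0" --pt "0.01 0.55 0 0 0 0 0" --pt "0.01 0.55 0 0 0 0 0" --pt "0.01 0.55 0 0 0 0 0"

```text
time_s: 33.88
ee_pos: [0.706, -0.1508, 0.0884]
ee_rot: [-0.652, 0.653, 0.273, -0.272]
contact_force: [0.0, -0.6, -1.1]
width: 0.201
```

Emit:
step_arm --pt "0 0 0.1 0 0 0 0" --pt "0 0 0.2 0 0 0 0" --pt "0 0 0.3 0 0 0 0" --pt "0 0 0.4 0 0 0 0" --pt "0 0 0.5 0 0 0 0" --pt "0 0 0.6 0 0 0 0" --pt "0 0 0.675 0 0 0 0" --pt "0 0 0.675 0 0 0 0" --pt "0 0 0.675 0 0 0 0" --pt "0 0 0.675 0 0 0 0"

```text
time_s: 34.72
ee_pos: [0.6675, -0.113, 0.0879]
ee_rot: [-0.652, 0.653, 0.273, -0.272]
contact_force: [-1.2, -0.1, -0.6]
width: 0.206
```

Run:
```python
from h import *
o=st(); go(aim(135,.0015,.072,(.063,.0005)),135,o)
```

```text
t 34.72 p [ 0.6675 -0.113   0.0879] q [-0.6523  0.6526  0.2727 -0.2724] w 0.206 F [-1.2 -0.1 -0.6] j [-0.36  0.36  0.13  1.34  0.    0.42]
shift [-0.002  0.198  0.003] az 135.35 turn y 0.003 tilt [ 0. -1. -0.]
```

Emit:
step_arm --pt "0 0.05 0 0 0 0 0" --pt "0 0.1 0 0 0 0 0" --pt "0 0.14 0 0 0 0 0" --pt "0 0.17 0 0 0 0 0" --pt "0 0.19 0 0 0 0 0" --pt "0 0.2 0 0 0 0 0" --pt "0 0.21 0 0 0 0 0" --pt "0 0.21 0 0 0 0 0" --pt "0 0.21 0 0 0 0 0" --pt "0 0.21 0 0 0 0 0"

```text
time_s: 35.55
ee_pos: [0.6673, -0.1129, 0.0713]
ee_rot: [-0.652, 0.653, 0.273, -0.273]
contact_force: [-2.6, -1.2, 5.3]
width: 0.202
```

Emit:
step_arm --pt "0 0 0 0 0 0 0.45" --pt "0 0 0 0 0 0 0.45" --pt "0 0 0 0 0 0 0.45" --pt "0 0 0 0 0 0 0.45" --pt "0 0 0 0 0 0 0.45" --pt "0 -0.2 0 0 0 0 0.45" --pt "0 -0.6 0 0 0 0 0.45" --pt "0 -0.8 0 0 0 0 0.45" --pt "0 -0.8 0 0 0 0 0.6" --pt "0 -0.8 0 0 0 0 0.6"

```text
time_s: 36.38
ee_pos: [0.668, -0.113, 0.1361]
ee_rot: [-0.652, 0.653, 0.273, -0.272]
contact_force: [-0.6, 0.4, -0.7]
width: 0.601
```

Emit:
step_arm --pt "0 -0.4 0 0 -0.05 0 0.6" --pt "0 -0.7 0 0 -0.1 0 0.6" --pt "0 -0.7 0 0 -0.55 0 0.6" --pt "0 -0.7 0 0 -0.55 0 0.6" --pt "0 -0.7 0 0 -0.55 0 0.6" --pt "0 -0.7 0 0 -0.55 0 0.6" --pt "0 -0.7 0 0 -0.55 0 0.6" --pt "0 -0.7 0 0 -0.55 0 0.6" --pt "0 -0.7 0 0 -0.55 0 0.6" --pt "0 -0.7 0 0 -0.55 0 0.6"

```text
time_s: 37.22
ee_pos: [0.6666, -0.1125, 0.1889]
ee_rot: [0.398, -0.396, -0.585, 0.586]
contact_force: [-0.2, -0.3, -1.1]
width: 0.596
```

Emit:
step_arm --pt "0.99 0 0.95 0 -0.54 0 0.6" --pt "0.99 0 0.95 0 -0.54 0 0.6" --pt "0.99 0 0.95 0 -0.54 0 0.6" --pt "0.99 0 0.95 0 -0.54 0 0.6" --pt "0.99 0 0.95 0 -0.54 0 0.6" --pt "0.99 0 0.95 0 -0.54 0 0.6" --pt "0.99 0 0.95 0 -0.54 0 0.6" --pt "0.99 0 0.95 0 -0.54 0 0.6" --pt "0.99 0 0.95 0 -0.54 0 0.6" --pt "0.99 0 0.95 0 -0.54 0 0.6"

```text
time_s: 38.05
ee_pos: [0.567, -0.0665, 0.1893]
ee_rot: [-0.022, 0.021, 0.707, -0.707]
contact_force: [0.1, 0.3, -0.2]
width: 0.594
```

Emit:
step_arm --pt "0.8 0.3 -0.3 0 0 0 0.6" --pt "0.8 0.3 -0.3 0 0 0 0.6" --pt "0.8 0.3 -0.3 0 0 0 0.6" --pt "0.8 0.3 -0.3 0 0 0 0.6" --pt "0.8 0.3 -0.3 0 0 0 0.6" --pt "0.8 0.3 -0.3 0 0 0 0.6" --pt "0.8 0.3 -0.3 0 0 0 0.6" --pt "0.8 0.3 -0.3 0 0 0 0.6" --pt "0.8 0.3 -0.3 0 0 0 0.6" --pt "0.8 0.3 -0.3 0 0 0 0.6"

```text
time_s: 38.88
ee_pos: [0.5057, -0.0386, 0.167]
ee_rot: [-0.024, 0.024, 0.707, -0.707]
contact_force: [-0.5, 0.2, 0.2]
width: 0.599
```

Emit:
step_arm --pt "0.8 0.3 -0.31 0 0 0 0.6" --pt "0.8 0.3 -0.31 0 0 0 0.6" --pt "0.8 0.3 -0.31 0 0 0 0.6" --pt "0.8 0.3 -0.31 0 0 0 0.6" --pt "0.8 0.3 -0.31 0 0 0 0.6" --pt "0.8 0.3 -0.31 0 0 0 0.6" --pt "0.8 0.3 -0.31 0 0 0 0.6" --pt "0.8 0.3 -0.31 0 0 0 0.6" --pt "0.8 0.3 -0.31 0 0 0 0.6" --pt "0.8 0.3 -0.31 0 0 0 0.6"

```text
time_s: 39.72
ee_pos: [0.4434, -0.0095, 0.143]
ee_rot: [-0.024, 0.024, 0.707, -0.707]
contact_force: [0.1, 0.1, -0.6]
width: 0.601
```

Run:
```python
from h import *
tabgo('red',[.4387,-.072])
C,im,d=snap('top','t2.png'); cv2.imwrite('pics/t2c.png',cv2.resize(im[150:300,180:500],None,fx=2.5,fy=2.5,interpolation=cv2.INTER_CUBIC)[:,:,::-1])
```

```text
t 39.72 p [ 0.4434 -0.0095  0.143 ] q [-0.0238  0.0238  0.7067 -0.7067] w 0.601 F [ 0.1  0.1 -0.6] j [-0.32 -0.39 -0.51  1.45  0.   -1.82]
red hub [ 0.4375 -0.0568] r 0.047 slot az 98.5 tab r 0.036 1465 10543
tab [ 0.4469 -0.1201]
shift [-0.137  1.699  1.377] az -93.85 turn y 1.397 tilt [-0. -1. -0.]
```

View pics/t2c.png

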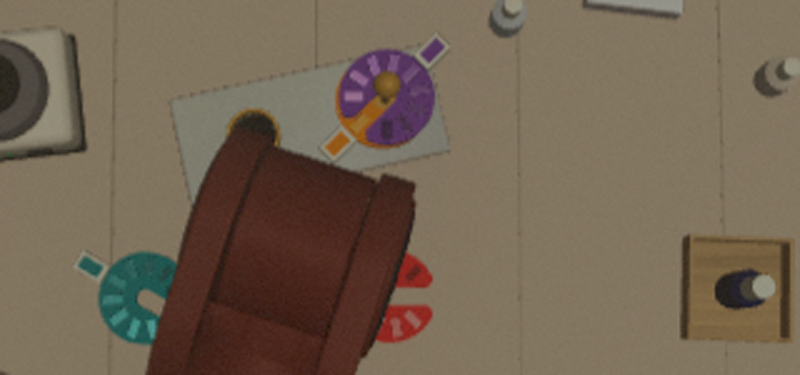

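The stack looks right: violet lies flat over orange, slots opposed, and navy stands in the tray. The red fit mixed in another red patch (the mask also takes in things outside the plate), so I switch to component-based selection.

```bash
cat >> h.py <<'E'
def disc2(C,im,name,near,zt=0.008,smin=90,vmin=40):
    hsv=cv2.cvtColor(im,cv2.COLOR_RGB2HSV); h=hsv[:,:,0].astype(int); a,b=HUE[name]
    m=((h>=a)&(h<=b)) if a<b else ((h>=a)|(h<=b)); m=(m&(hsv[:,:,1]>smin)&(hsv[:,:,2]>vmin)).astype(np.uint8)
    n,l,s,_=cv2.connectedComponentsWithStats(m); L=[]
    for i in range(1,n):
        if s[i,4]<60: continue
        ys,xs=np.nonzero(l==i); P=onz(C,np.c_[xs,ys],zt)[:,:2]; L.append((np.linalg.norm(P.mean(0)-near),s[i,4],P))
    big=max(e[1] for e in L if e[0]<.05); pl=next(e for e in L if e[1]==big)[2]; f,r=circ(pl)
    q=[e[2].mean(0) for e in L if e[1]<big]; q=[(C[2][:2]+(x-C[2][:2])*(1-.006/(C[2][2]-zt)))-f for x in q]
    q=[x for x in q if .053<np.linalg.norm(x)<.067]; t=q[0]
    az=np.degrees(np.arctan2(-t[1],-t[0])); cm=np.degrees(np.arctan2(*(f-pl.mean(0))[::-1]))
    print(name,'hub',f.round(4),'r',r.round(4),'slot az',az.round(1),'(by area',cm.round(1),') tab r',np.linalg.norm(t).round(4),len(q)); return f,az
E
python3 - <<'E'
from h import *
d=np.load('pics/last_wrist.npz'); C=cam('wrist'); f,az=disc2(C,d['im'],'red',[.4387,-.072])
t=-np.array([np.cos(np.radians(az)),np.sin(np.radians(az))]); p=f+.064*t; print(p); go([*p,.007],az)
E
```

```text
red hub [ 0.4389 -0.0727] r 0.0449 slot az -90.3 (by area -89.2 ) tab r 0.0598 1
[ 0.43925223 -0.0087089 ]
shift [ 0.051  1.699 -0.006] az -93.85 turn y -0.029 tilt [ 0. -1. -0.]
```

Emit:
step_arm --pt "0.05 0.4 0 0 -0.029 0 0.6" --pt "0.05 0.9 0 0 -0.029 0 0.6" --pt "0.05 0.9 0 0 -0.029 0 0.6" --pt "0.05 0.9 0 0 -0.029 0 0.6" --pt "0.05 0.9 0 0 -0.029 0 0.6" --pt "0.05 0.9 0 0 -0.029 0 0.6" --pt "0.05 0.9 0 0 -0.029 0 0.6" --pt "0.05 0.9 0 0 -0.029 0 0.6" --pt "0.05 0.9 0 0 -0.029 0 0.6" --pt "0.05 0.9 0 0 -0.029 0 0.6"

```text
time_s: 40.65
ee_pos: [0.4395, -0.0092, 0.0714]
ee_rot: [0.002, -0.003, -0.707, 0.707]
contact_force: [0.7, -0.8, 0.4]
width: 0.601
```

Emit:
step_arm --pt "0 0.4 0 0 0 0 0.6" --pt "0 0.7 0 0 0 0 0.6" --pt "0 0.8 0 0 0 0 0.6" --pt "0 0.8 0 0 0 0 0.6" --pt "0 0.8 0 0 0 0 0" --pt "0 0.8 0 0 0 0 0" --pt "0 0.8 0 0 0 0 0" --pt "0 0.8 0 0 0 0 0" --pt "0 0.8 0 0 0 0 0" --pt "0 0.8 0 0 0 0 0"

```text
time_s: 41.48
ee_pos: [0.4405, -0.0095, 0.0088]
ee_rot: [0.001, -0.003, -0.707, 0.707]
contact_force: [-1.7, 0.3, 7.5]
width: 0.207
```

Emit:
step_arm --pt "0 0 0 0 0 0 0" --pt "0 -0.1 0 0 0 0 0" --pt "0 -0.2 0 0 0 0 0" --pt "0 -0.4 0 0 0 0 0" --pt "0 -0.6 0 0 0 0 0" --pt "0 -0.8 0 0 0 0 0" --pt "0 -0.9 0 0 0 0 0" --pt "0 -0.9 0 0 0 0 0" --pt "0 -0.9 0 0 0 0 0" --pt "0 -0.9 0 0 0 0 0"

```text
time_s: 42.32
ee_pos: [0.4388, -0.009, 0.0782]
ee_rot: [-0.003, 0.002, 0.707, -0.707]
contact_force: [-0.1, -0.0, -0.4]
width: 0.21
```

Emit:
step_arm --pt "0 -0.4 0 0 0 0 0" --pt "0 -0.9 0 0 0 0 0" --pt "0 -0.9 0 0 0 0 0" --pt "0 -0.9 0 0 0 0 0" --pt "0 -0.9 0 0 0 0 0" --pt "0 -0.9 0 0 0 0 0" --pt "0 -0.9 0 0 0 0 0" --pt "0 -0.9 0 0 0 0 0" --pt "0 -0.9 0 0 0 0 0" --pt "0 -0.9 0 0 0 0 0"

```text
time_s: 43.15
ee_pos: [0.439, -0.0091, 0.1505]
ee_rot: [-0.002, 0.002, 0.707, -0.707]
contact_force: [0.1, -0.3, -1.1]
width: 0.207
```

Emit:
step_arm --pt "-0.3 -0.3 0 0 0 0 0" --pt "-0.6 -0.5 0 0 0 0 0" --pt "-0.84 -0.5 -0.08 0 0 0 0" --pt "-0.84 -0.5 -0.08 0 0 0 0" --pt "-0.84 -0.5 -0.08 0 0 0 0" --pt "-0.84 -0.5 -0.08 0 0 0 0" --pt "-0.84 -0.5 -0.08 0 0 0 0" --pt "-0.84 -0.5 -0.08 0 0 0 0" --pt "-0.84 -0.5 -0.08 0 0 0 0" --pt "-0.84 -0.5 -0.08 0 0 0 0"

```text
time_s: 43.98
ee_pos: [0.5061, -0.0032, 0.191]
ee_rot: [-0.002, 0.002, 0.707, -0.707]
contact_force: [-0.8, 0.3, -1.0]
width: 0.208
```

Emit:
step_arm --pt "-0.3 0 0 0 0 0 0" --pt "-0.6 0 0 0 0 0 0" --pt "-0.84 0 -0.08 0 0 0 0" --pt "-0.84 0 -0.08 0 0 0 0" --pt "-0.84 0 -0.08 0 0 0 0" --pt "-0.84 0 -0.08 0 0 0 0" --pt "-0.84 0 -0.08 0 0 0 0" --pt "-0.84 0 -0.08 0 0 0 0" --pt "-0.84 0 -0.08 0 0 0 0" --pt "-0.84 0 -0.08 0 0 0 0"

```text
time_s: 44.82
ee_pos: [0.5734, 0.0027, 0.1912]
ee_rot: [0.002, -0.002, -0.707, 0.707]
contact_force: [-0.5, 0.2, -0.3]
width: 0.205
```

Emit:
step_arm --pt "-0.3 0 0 0 0 0 0" --pt "-0.6 0 0 0 0 0 0" --pt "-0.84 0 -0.08 0 0 0 0" --pt "-0.84 0 -0.08 0 0 0 0" --pt "-0.84 0 -0.08 0 0 0 0" --pt "-0.84 0 -0.08 0 0 0 0" --pt "-0.84 0 -0.08 0 0 0 0" --pt "-0.84 0 -0.08 0 0 0 0" --pt "-0.84 0 -0.08 0 0 0 0" --pt "-0.84 0 -0.08 0 0 0 0"

```text
time_s: 45.65
ee_pos: [0.6407, 0.0087, 0.1913]
ee_rot: [0.002, -0.002, -0.707, 0.707]
contact_force: [0.6, 0.6, -0.9]
width: 0.205
```

Emit:
step_arm --pt "-0.3 0 0 0 0.05 0 0" --pt "-0.6 0 0 0 0.1 0 0" --pt "-0.82 0 -0.08 0 0.16 0 0" --pt "-0.82 0 -0.08 0 0.22 0 0" --pt "-0.82 0 -0.08 0 0.28 0 0" --pt "-0.82 0 -0.08 0 0.34 0 0" --pt "-0.82 0 -0.08 0 0.373 0 0" --pt "-0.82 0 -0.08 0 0.373 0 0" --pt "-0.82 0 -0.08 0 0.373 0 0" --pt "-0.82 0 -0.08 0 0.373 0 0"

```text
time_s: 46.48
ee_pos: [0.7065, 0.0147, 0.191]
ee_rot: [-0.27, 0.27, 0.653, -0.653]
contact_force: [-0.5, 0.2, -0.3]
width: 0.204
```

Run:
```python
from h import *
o=st(); C,im,dep=snap('wrist','w8.png'); rel=held(C,im,'red',o,zg=.008); 
for out in(.058,.0015): go(aim(225,out,.09,rel),225,o)
```

```text
t 46.48 p [0.7065 0.0147 0.191 ] q [-0.2704  0.2705  0.6534 -0.6533] w 0.204 F [-0.5  0.2 -0.3] j [-0.16  0.44  0.41  1.55  0.   -0.95]
red hub [ 0.6616 -0.0296] r 0.0446 slot az -135.6 (by area -144.1 ) tab r 0.059 1
rel z,x [0.0631 0.0004] daz -0.63
shift [ 0.019  1.263 -0.044] az -134.97 turn y 0.0 tilt [-0. -1. -0.]
shift [0.019 1.263 0.662] az -134.97 turn y 0.0 tilt [-0. -1. -0.]
```

Emit:
step_arm --pt "0.03 0.2 -0.04 0 0 0 0" --pt "0.03 0.4 -0.04 0 0 0 0" --pt "0.03 0.6 -0.04 0 0 0 0" --pt "0.03 0.8 -0.04 0 0 0 0" --pt "0.03 0.8 -0.04 0 0 0 0" --pt "0.03 1 -0.04 0 0 0 0" --pt "0.03 1 -0.04 0 0 0 0" --pt "0.03 1 -0.04 0 0 0 0" --pt "0.03 1 -0.04 0 0 0 0" --pt "0.03 1 -0.04 0 0 0 0"

```text
time_s: 47.37
ee_pos: [0.7077, 0.0186, 0.1124]
ee_rot: [-0.271, 0.272, 0.653, -0.653]
contact_force: [-0.2, -0.3, -0.4]
width: 0.209
```

Emit:
step_arm --pt "0 0.15 0 0 0 0 0" --pt "0 0.263 0 0 0 0 0" --pt "0 0.263 0 0 0 0 0" --pt "0 0.263 0.1 0 0 0 0" --pt "0 0.263 0.2 0 0 0 0" --pt "0 0.263 0.3 0 0 0 0" --pt "0 0.263 0.4 0 0 0 0" --pt "0 0.263 0.5 0 0 0 0" --pt "0 0.263 0.6 0 0 0 0" --pt "0 0.263 0.7 0 0 0 0"

```text
time_s: 48.2
ee_pos: [0.6669, -0.0215, 0.0901]
ee_rot: [-0.271, 0.272, 0.653, -0.653]
contact_force: [0.8, 0.2, -1.8]
width: 0.2
```

Run:
```python
from h import *
o=st(); C,im,dep=snap('wrist','w9.png'); go(aim(225,.0015,.0795,(.0633,.0004),(-.0007,.0007)),225,o)
```

```text
t 48.2 p [ 0.6669 -0.0215  0.0901] q [-0.2713  0.2715  0.653  -0.6529] w 0.2 F [ 0.8  0.2 -1.8] j [-0.23  0.33  0.09  1.34  0.   -1.01]
shift [ 0.002  0.133 -0.012] az -135.14 turn y -0.001 tilt [-0. -1. -0.]
```

View pics/w9.png

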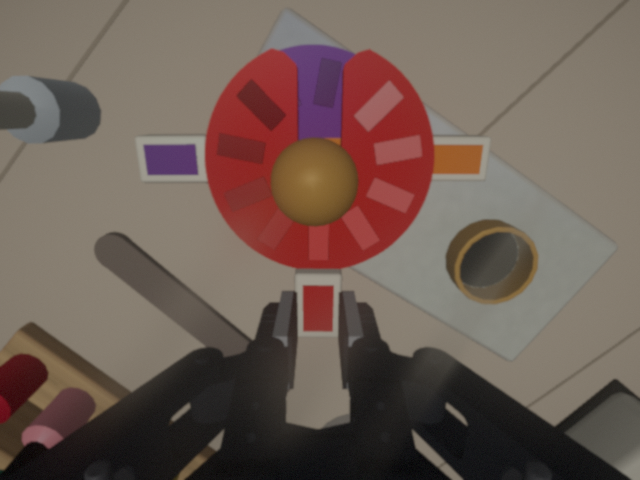

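Emit:
step_arm --pt "0 0.05 0 0 0 0 0" --pt "0 0.08 0 0 0 0 0" --pt "0 0.11 0 0 0 0 0" --pt "0 0.13 0 0 0 0 0" --pt "0 0.14 0 0 0 0 0" --pt "0 0.145 0 0 0 0 0" --pt "0 0.145 0 0 0 0 0" --pt "0 0.145 0 0 0 0 0" --pt "0 0.145 0 0 0 0 0" --pt "0 0.145 0 0 0 0 0"

```text
time_s: 49.08
ee_pos: [0.6679, -0.0203, 0.0791]
ee_rot: [-0.271, 0.271, 0.653, -0.653]
contact_force: [-1.4, 1.9, 6.0]
width: 0.207
```

Emit:
step_arm --pt "0 0 0 0 0 0 0.45" --pt "0 0 0 0 0 0 0.45" --pt "0 0 0 0 0 0 0.45" --pt "0 0 0 0 0 0 0.45" --pt "0 0 0 0 0 0 0.45" --pt "0 -0.2 0 0 0 0 0.45" --pt "0 -0.6 0 0 0 0 0.45" --pt "0 -0.8 0 0 0 0 0.45" --pt "0 -0.8 0 0 0 0 0.6" --pt "0 -0.8 0 0 0 0 0.6"

```text
time_s: 49.92
ee_pos: [0.6682, -0.021, 0.1434]
ee_rot: [-0.271, 0.272, 0.653, -0.653]
contact_force: [-0.6, 1.0, 0.1]
width: 0.602
```

Emit:
step_arm --pt "0.96 0 -0.1 0 0 0 0.6" --pt "0.96 0 -0.1 0 0 0 0.6" --pt "0.96 0 -0.1 0 0 0 0.6" --pt "0.96 0 -0.1 0 0 0 0.6" --pt "0.96 0 -0.1 0 0 0 0.6" --pt "0.96 0 -0.1 0 0 0 0.6" --pt "0.96 0 -0.1 0 0 0 0.6" --pt "0.96 0 -0.1 0 0 0 0.6" --pt "0.96 0 -0.1 0 0 0 0.6" --pt "0.96 0 -0.1 0 0 0 0.6"

```text
time_s: 50.75
ee_pos: [0.6191, 0.0389, 0.1422]
ee_rot: [-0.271, 0.272, 0.653, -0.653]
contact_force: [0.2, 0.0, 0.1]
width: 0.6
```

Emit:
step_arm --pt "0.96 0 -0.1 0 0 0 0.6" --pt "0.96 0 -0.1 0 0 0 0.6" --pt "0.96 0 -0.1 0 0 0 0.6" --pt "0.96 0 -0.1 0 0 0 0.6" --pt "0.96 0 -0.1 0 0 0 0.6" --pt "0.96 0 -0.1 0 0 0 0.6" --pt "0.96 0 -0.1 0 0 0 0.6" --pt "0.96 0 -0.1 0 0 0 0.6" --pt "0.96 0 -0.1 0 0 0 0.6" --pt "0.96 0 -0.1 0 0 0 0.6"

```text
time_s: 51.58
ee_pos: [0.5706, 0.099, 0.1422]
ee_rot: [-0.272, 0.271, 0.653, -0.653]
contact_force: [0.6, -0.1, -0.9]
width: 0.603
```

Emit:
step_arm --pt "0.96 0 -0.1 0 0 0 0.6" --pt "0.96 0 -0.1 0 0 0 0.6" --pt "0.96 0 -0.1 0 0 0 0.6" --pt "0.96 0 -0.1 0 0 0 0.6" --pt "0.96 0 -0.1 0 0 0 0.6" --pt "0.96 0 -0.1 0 0 0 0.6" --pt "0.96 0 -0.1 0 0 0 0.6" --pt "0.96 0 -0.1 0 0 0 0.6" --pt "0.96 0 -0.1 0 0 0 0.6" --pt "0.96 0 -0.1 0 0 0 0.6"

```text
time_s: 52.42
ee_pos: [0.5221, 0.1591, 0.1422]
ee_rot: [-0.272, 0.271, 0.653, -0.653]
contact_force: [-0.5, 0.4, -0.1]
width: 0.6
```

Emit:
step_arm --pt "0.96 0 -0.1 0 -0.1 0 0.6" --pt "0.96 0 -0.1 0 -0.1 0 0.6" --pt "0.96 0 -0.1 0 -0.1 0 0.6" --pt "0.96 0 -0.1 0 -0.1 0 0.6" --pt "0.96 0 -0.1 0 -0.1 0 0.6" --pt "0.96 0 -0.1 0 -0.1 0 0.6" --pt "0.96 0 -0.1 0 -0.1 0 0.6" --pt "0.96 0 -0.1 0 -0.1 0 0.6" --pt "0.96 0 -0.1 0 -0.1 0 0.6" --pt "0.96 0 -0.1 0 -0.1 0 0.6"

```text
time_s: 53.25
ee_pos: [0.4736, 0.2192, 0.1422]
ee_rot: [-0.202, 0.202, 0.678, -0.678]
contact_force: [0.2, -0.5, 1.0]
width: 0.595
```

Run:
```python
from h import *
tabgo('teal',[.4373,.166],smin=80)
```

```text
t 53.25 p [0.4736 0.2192 0.1422] q [-0.2019  0.2018  0.6777 -0.6777] w 0.595 F [ 0.2 -0.5  1. ] j [ 0.18 -0.13 -0.3   1.4   0.   -0.81]
teal hub [0.437  0.1653] r 0.0441 slot az -120.3 (by area -118.0 ) tab r 0.06 1
tab [0.4693 0.2205]
shift [0.053 1.69  0.015] az -123.16 turn y -0.024 tilt [ 0. -1. -0.]
```

Emit:
step_arm --pt "0.05 0.4 0.02 0 -0.024 0 0.6" --pt "0.05 0.9 0.02 0 -0.024 0 0.6" --pt "0.05 0.9 0.02 0 -0.024 0 0.6" --pt "0.05 0.9 0.02 0 -0.024 0 0.6" --pt "0.05 0.9 0.02 0 -0.024 0 0.6" --pt "0.05 0.9 0.02 0 -0.024 0 0.6" --pt "0.05 0.9 0.02 0 -0.024 0 0.6" --pt "0.05 0.9 0.02 0 -0.024 0 0.6" --pt "0.05 0.9 0.02 0 -0.024 0 0.6" --pt "0.05 0.9 0.02 0 -0.024 0 0.6"

```text
time_s: 54.13
ee_pos: [0.4695, 0.2204, 0.0708]
ee_rot: [-0.184, 0.185, 0.683, -0.682]
contact_force: [-0.1, 0.0, -1.0]
width: 0.601
```

Emit:
step_arm --pt "0 0.4 0 0 0 0 0.6" --pt "0 0.7 0 0 0 0 0.6" --pt "0 0.79 0 0 0 0 0.6" --pt "0 0.79 0 0 0 0 0.6" --pt "0 0.79 0 0 0 0 0" --pt "0 0.79 0 0 0 0 0" --pt "0 0.79 0 0 0 0 0" --pt "0 0.79 0 0 0 0 0" --pt "0 0.79 0 0 0 0 0" --pt "0 0.79 0 0 0 0 0"

```text
time_s: 54.97
ee_pos: [0.4705, 0.2206, 0.0091]
ee_rot: [-0.184, 0.185, 0.683, -0.682]
contact_force: [-1.8, 0.3, 6.6]
width: 0.202
```

Emit:
step_arm --pt "0 0 0 0 0 0 0" --pt "0 -0.1 0 0 0 0 0" --pt "0 -0.2 0 0 0 0 0" --pt "0 -0.4 0 0 0 0 0" --pt "0 -0.6 0 0 0 0 0" --pt "0 -0.8 0 0 0 0 0" --pt "0 -0.9 0 0 0 0 0" --pt "0 -0.9 0 0 0 0 0" --pt "0 -0.9 0 0 0 0 0" --pt "0 -0.9 0 0 0 0 0"

```text
time_s: 55.8
ee_pos: [0.4687, 0.2203, 0.0783]
ee_rot: [0.185, -0.184, -0.683, 0.683]
contact_force: [-0.2, 0.6, -0.8]
width: 0.208
```

Emit:
step_arm --pt "-0.2 -0.5 0.3 0 0 0 0" --pt "-0.5 -1 0.6 0 0 0 0" --pt "-0.77 -1 0.9 0 0 0 0" --pt "-0.77 -1 0.9 0 0 0 0" --pt "-0.77 -1 0.9 0 0 0 0" --pt "-0.77 -1 0.9 0 0 0 0" --pt "-0.77 -1 0.9 0 0 0 0" --pt "-0.77 -1 0.9 0 0 0 0" --pt "-0.77 -1 0.9 0 0 0 0" --pt "-0.77 -1 0.9 0 0 0 0"

```text
time_s: 56.63
ee_pos: [0.4856, 0.1278, 0.1585]
ee_rot: [0.184, -0.184, -0.683, 0.683]
contact_force: [0.3, 0.5, -0.8]
width: 0.208
```

Emit:
step_arm --pt "-0.2 0 0.3 0 0 0 0" --pt "-0.5 0 0.6 0 0 0 0" --pt "-0.77 0 0.9 0 0 0 0" --pt "-0.77 0 0.9 0 0 0 0" --pt "-0.77 0 0.9 0 0 0 0" --pt "-0.77 0 0.9 0 0 0 0" --pt "-0.77 0 0.9 0 0 0 0" --pt "-0.77 0 0.9 0 0 0 0" --pt "-0.77 0 0.9 0 0 0 0" --pt "-0.77 0 0.9 0 0 0 0"

```text
time_s: 57.47
ee_pos: [0.503, 0.0345, 0.1591]
ee_rot: [-0.184, 0.184, 0.683, -0.683]
contact_force: [0.2, -0.0, -0.4]
width: 0.207
```

Emit:
step_arm --pt "-0.2 0 0.3 0 0 0 0" --pt "-0.5 0 0.6 0 0 0 0" --pt "-0.77 0 0.9 0 0 0 0" --pt "-0.77 0 0.9 0 0 0 0" --pt "-0.77 0 0.9 0 0 0 0" --pt "-0.77 0 0.9 0 0 0 0" --pt "-0.77 0 0.9 0 0 0 0" --pt "-0.77 0 0.9 0 0 0 0" --pt "-0.77 0 0.9 0 0 0 0" --pt "-0.77 0 0.9 0 0 0 0"

```text
time_s: 58.3
ee_pos: [0.52, -0.0587, 0.1591]
ee_rot: [-0.184, 0.184, 0.683, -0.683]
contact_force: [0.2, 0.3, -0.2]
width: 0.205
```

Emit:
step_arm --pt "-0.2 0 0.3 0 0.05 0 0" --pt "-0.5 0 0.6 0 0.1 0 0" --pt "-0.75 0 0.9 0 0.16 0 0" --pt "-0.75 0 0.9 0 0.22 0 0" --pt "-0.75 0 0.9 0 0.28 0 0" --pt "-0.75 0 0.9 0 0.34 0 0" --pt "-0.75 0 0.9 0 0.4 0 0" --pt "-0.75 0 0.9 0 0.46 0 0" --pt "-0.75 0 0.9 0 0.52 0 0" --pt "-0.75 0 0.9 0 0.54 0 0"

```text
time_s: 59.13
ee_pos: [0.5356, -0.1515, 0.1591]
ee_rot: [0.523, -0.523, -0.476, 0.476]
contact_force: [0.6, -1.1, -0.2]
width: 0.206
```

Emit:
step_arm --pt "0 0 0 0 0.06 0 0" --pt "0 0 0 0 0.12 0 0" --pt "0 0 0 0 0.18 0 0" --pt "0 0 0 0 0.24 0 0" --pt "0 0 0 0 0.3 0 0" --pt "0 0 0 0 0.36 0 0" --pt "0 0 0 0 0.42 0 0" --pt "0 0 0 0 0.48 0 0" --pt "0 0 0 0 0.54 0 0" --pt "0 0 0 0 0.54 0 0"

```text
time_s: 59.97
ee_pos: [0.5356, -0.1515, 0.1591]
ee_rot: [0.697, -0.697, -0.122, 0.122]
contact_force: [0.3, -0.1, -1.1]
width: 0.203
```

Emit:
step_arm --pt "0 0 0 0 0.06 0 0" --pt "0 0 0 0 0.12 0 0" --pt "0 0 0 0 0.18 0 0" --pt "0 0 0 0 0.24 0 0" --pt "0 0 0 0 0.3 0 0" --pt "0 0 0 0 0.36 0 0" --pt "0 0 0 0 0.42 0 0" --pt "0 0 0 0 0.48 0 0" --pt "0 0 0 0 0.54 0 0" --pt "0 0 0 0 0.54 0 0"

```text
time_s: 60.8
ee_pos: [0.5356, -0.1516, 0.1591]
ee_rot: [0.654, -0.654, 0.269, -0.269]
contact_force: [-0.6, 0.3, -0.6]
width: 0.201
```

Run:
```python
from h import *
o=st(); C,im,dep=snap('wrist','w10.png'); rel=held(C,im,'teal',o,zg=.0085,smin=80); 
for out in(.058,.0015): go(aim(45,out,.098,rel),45,o)
```

```text
t 60.8 p [ 0.5356 -0.1516  0.1591] q [ 0.6539 -0.6539  0.2691 -0.2691] w 0.201 F [-0.6  0.3 -0.6] j [-0.51 -0.03 -0.17  1.43  0.    1.84]
teal hub [ 0.5817 -0.1062] r 0.0442 slot az 44.6 (by area 43.0 ) tab r 0.0592 1
rel z,x [0.0646 0.0008] daz -0.69
shift [ 0.006  0.764 -0.022] az 45.26 turn y 0.002 tilt [ 0. -1.  0.]
shift [0.009 0.764 0.685] az 45.26 turn y 0.002 tilt [ 0. -1.  0.]
```

Emit:
step_arm --pt "0.01 0.2 -0.02 0 0 0 0" --pt "0.01 0.4 -0.02 0 0 0 0" --pt "0.01 0.6 -0.02 0 0 0 0" --pt "0.01 0.764 -0.02 0 0 0 0" --pt "0.01 0.764 -0.02 0 0 0 0" --pt "0.01 0.764 -0.02 0 0 0 0" --pt "0.01 0.764 -0.02 0 0 0 0" --pt "0.01 0.764 -0.02 0 0 0 0" --pt "0.01 0.764 -0.02 0 0 0 0" --pt "0.01 0.764 -0.02 0 0 0 0"

```text
time_s: 61.68
ee_pos: [0.5354, -0.1537, 0.0987]
ee_rot: [-0.654, 0.654, -0.268, 0.269]
contact_force: [-0.7, 0.2, -0.6]
width: 0.207
```

Emit:
step_arm --pt "0 0 0.1 0 0 0 0" --pt "0 0 0.2 0 0 0 0" --pt "0 0 0.3 0 0 0 0" --pt "0 0 0.4 0 0 0 0" --pt "0 0 0.5 0 0 0 0" --pt "0 0 0.6 0 0 0 0" --pt "0 0 0.66 0 0 0 0" --pt "0 0 0.71 0 0 0 0" --pt "0 0 0.71 0 0 0 0" --pt "0 0 0.71 0 0 0 0"

```text
time_s: 62.52
ee_pos: [0.5749, -0.113, 0.0978]
ee_rot: [-0.654, 0.654, -0.269, 0.268]
contact_force: [0.4, 0.5, -0.8]
width: 0.203
```

Emit:
step_arm --pt "0 0.04 0 0 0 0 0" --pt "0 0.07 0 0 0 0 0" --pt "0 0.1 0 0 0 0 0" --pt "0 0.12 0 0 0 0 0" --pt "0 0.13 0 0 0 0 0" --pt "0 0.135 0 0 0 0 0" --pt "0 0.14 0 0 0 0 0" --pt "0 0.14 0 0 0 0 0" --pt "0 0.14 0 0 0 0 0" --pt "0 0.14 0 0 0 0 0"

```text
time_s: 63.35
ee_pos: [0.5751, -0.1132, 0.0871]
ee_rot: [-0.654, 0.654, -0.268, 0.269]
contact_force: [-2.0, -1.1, 4.8]
width: 0.202
```

Run:
```python
from h import *
o=st(); C,im,dep=snap('wrist','w11.png'); go(aim(45,.0015,.0875,(.064,.0008)),45,o)
```

```text
t 63.35 p [ 0.5751 -0.1132  0.0871] q [-0.6541  0.6541 -0.2684  0.2688] w 0.202 F [-2.  -1.1  4.8] j [-0.42  0.09 -0.18  1.3  -0.    1.93]
shift [-0.004 -0.005  0.005] az 45.35 turn y 0.003 tilt [ 0.001 -1.     0.   ]
```

View pics/w11.png

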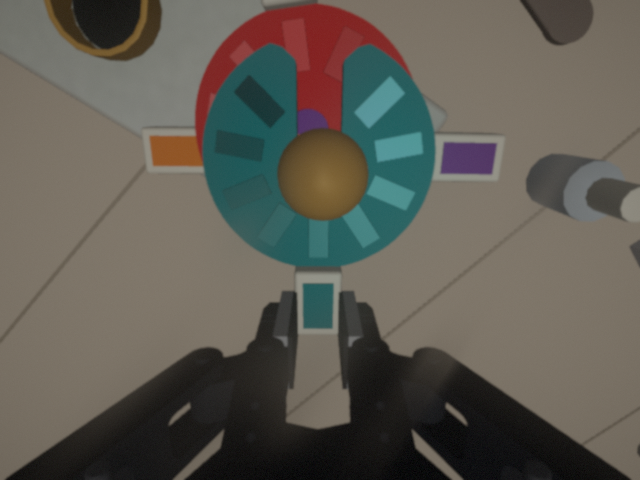

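Teal is seated with 5 N contact. Red, however, shows well above teal in the picture, with its rim top at (315,5). Before releasing I measure where red's centre is.

Run:
```python
from h import *
C=cam('wrist'); im=np.load('pics/last_wrist.npz')['im']
def fit(p,z,r=None):
    c,r=circ(onz(C,p,z),r); a=(c-STEM); u=np.array([.7071,.7071]); print(c.round(4),round(r,4),'off along 45:',(a@u).round(4),'along 135:',(a@np.array([-.7071,.7071])).round(4))
m=hm(im,170,179,90,255,40)|hm(im,0,6,90,255,40); m[:, :]=m; m[180:]=0
ys,xs=np.nonzero(m); h=cv2.convexHull(np.c_[xs,ys].astype(np.int32))[:,0]; h=h[(h[:,1]<100)]; print(h.tolist())
for r in (None,.045): fit(h,.079,r)
t=hm(im,78,102,70,255,30); mm,s,_=blob(t,(320,240)); ys,xs=np.nonzero(mm); fit(np.c_[xs,ys],.087,.045)
fit(np.c_[xs,ys],.087)
```

```text
[[410, 75], [197, 95], [200, 83], [201, 80], [205, 70], [209, 62], [213, 55], [217, 49], [220, 45], [228, 36], [229, 35], [238, 27], [246, 21], [254, 16], [266, 10], [271, 9], [311, 3], [318, 3], [330, 5], [338, 7], [348, 11], [355, 14], [363, 18], [369, 22], [373, 25], [379, 30], [390, 41], [395, 47], [401, 55], [406, 64], [407, 66], [410, 73]]
[ 0.6258 -0.0563] 0.0446 off along 45: 0.0102 along 135: 0.0049
[ 0.6255 -0.0567] 0.045 off along 45: 0.0097 along 135: 0.0048
[ 0.6211 -0.0676] 0.045 off along 45: -0.0011 along 135: 0.0002
[ 0.6211 -0.0675] 0.0446 off along 45: -0.001 along 135: 0.0003
```

Red lies about 10 mm out along its slot and 5 mm aside, so it was bumped, perhaps by teal's rim or by the announced knock. I'll release teal, rise, measure red's tab, push red home by its tab, then re-seat teal.

Emit:
step_arm --pt "0 0 0 0 0 0 0.45" --pt "0 0 0 0 0 0 0.45" --pt "0 0 0 0 0 0 0.45" --pt "0 0 0 0 0 0 0.45" --pt "0 0 0 0 0 0 0.45" --pt "0 -0.2 0 0 0 0 0.45" --pt "0 -0.6 0 0 0 0 0.45" --pt "0 -1 0 0 0 0 0.45" --pt "0 -1 0 0 0 0 0.45" --pt "0 -1 0 0 0 0 0.45"

```text
time_s: 64.23
ee_pos: [0.5762, -0.1136, 0.1691]
ee_rot: [0.654, -0.654, 0.267, -0.27]
contact_force: [-0.5, 1.1, -1.1]
width: 0.452
```

Emit:
step_arm --pt "0 -0.3 0 0 0 0 0.45" --pt "0 -0.3 0 0 0 0 0.45" --pt "0 -0.3 0 0 0 0 0.45" --pt "0 -0.3 0 0 0 0 0.45" --pt "0 -0.3 0 0 0 0 0.45" --pt "0 -0.3 0 0 0 0 0.45" --pt "0 -0.3 0 0 0 0 0.45" --pt "0 -0.3 0 0 0 0 0.45" --pt "0 -0.3 0 0 0 0 0.45" --pt "0 -0.3 0 0 0 0 0.45"

```text
time_s: 65.07
ee_pos: [0.5749, -0.113, 0.1906]
ee_rot: [0.654, -0.654, 0.269, -0.269]
contact_force: [-0.2, -0.4, 0.1]
width: 0.456
```

Run:
```python
from h import *
o=st(); C,im,dep=snap('wrist','w12.png')
cv2.imwrite('pics/w12c.png',im[0:420,60:580,::-1])
```

```text
t 65.07 p [ 0.5749 -0.113   0.1906] q [ 0.6542 -0.6541  0.2686 -0.2686] w 0.456 F [-0.2 -0.4  0.1] j [-0.42  0.06 -0.03  1.49  0.    1.93]
```

View pics/w12.png

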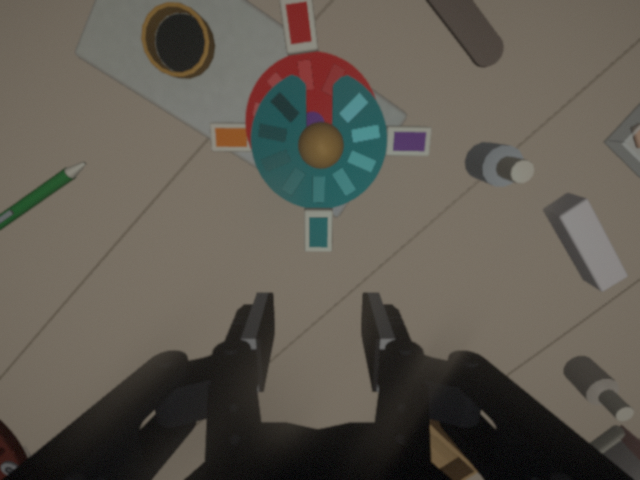

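The picture shows violet (410,141), orange (232,137) and teal (318,232) symmetric about the ball (321,145). Red's tab is at (298,24), displaced outward and slightly turned.

Run:
```python
from h import *
o=readout.get_obs(); C=cam('wrist'); im=np.load('pics/last_wrist.npz')['im']
m=hm(im,170,179,90,255,40)|hm(im,0,6,90,255,40)
n,l,s,c=cv2.connectedComponentsWithStats(m)
for i in range(1,n):
    if s[i,4]>80: print(s[i],c[i].round(1))
i=[i for i in range(1,n) if s[i,4]>80 and abs(c[i][0]-298)<12 and c[i][1]<45][0]; tab=onz(C,[c[i]],.085)[0,:2]
j=max((k for k in range(1,n) if 240<c[k][0]<390 and 45<c[k][1]<160),key=lambda k:s[k,4])
ys,xs=np.nonzero(l==j); h=cv2.convexHull(np.c_[xs,ys].astype(np.int32))[:,0]; h=h[h[:,1]<105]
f,r=circ(onz(C,h,.079),.045); t=tab-f; az=np.degrees(np.arctan2(t[1],t[0])); print('red hub',f.round(4),'off',(f-STEM).round(4),'tab',tab.round(4),'tab az',az.round(1),np.linalg.norm(t).round(4))
p=f+.064*t/np.linalg.norm(t); print(p); go([*p,.19],az); go([*p,.080],az)
tt=hm(im,78,102,70,255,30); mm,s2,_=blob(tt,(318,190)); ys,xs=np.nonzero(mm); f2,r2=circ(onz(C,np.c_[xs,ys],.087)); print('teal',(f2-STEM).round(4),r2)
```

```text
[286   2  25  42 834] [298.3  22.3]
[ 245   51  129   94 3762] [305.2  81.4]
[  0 435  18  30 260] [  6.4 452. ]
red hub [ 0.6256 -0.0567] off [0.0036 0.0103] tab [ 0.6621 -0.0086] tab az 52.8 0.0604
[ 0.66427904 -0.00572464]
shift [-0.148  0.009  1.74 ] az 45.35 turn y -0.062 tilt [ 0. -1.  0.]
shift [-0.148  1.384  1.739] az 45.35 turn y -0.062 tilt [ 0. -1.  0.]
teal [-0.0008 -0.0007] 0.04422669926857161
```

Emit:
step_arm --pt "-0.07 0 0.4 0 0 0 0.45" --pt "-0.07 0 0.87 0 0 0 0.45" --pt "-0.07 0 0.87 0 0 0 0.45" --pt "-0.07 0 0.87 0 0 0 0.45" --pt "-0.07 0 0.87 0 0 0 0.45" --pt "-0.07 0 0.87 0 0 0 0.45" --pt "-0.07 0 0.87 0 0 0 0.45" --pt "-0.07 0 0.87 0 0 0 0.45" --pt "-0.07 0 0.87 0 0 0 0.45" --pt "-0.07 0 0.87 0 0 0 0.45"

```text
time_s: 65.95
ee_pos: [0.6197, -0.06, 0.191]
ee_rot: [0.654, -0.654, 0.269, -0.269]
contact_force: [1.1, 0.4, 1.2]
width: 0.453
```

Emit:
step_arm --pt "-0.08 0 0.4 0 -0.03 0 0.45" --pt "-0.08 0 0.87 0 -0.062 0 0.45" --pt "-0.08 0 0.87 0 -0.062 0 0.45" --pt "-0.08 0 0.87 0 -0.062 0 0.45" --pt "-0.08 0.3 0.87 0 -0.062 0 0.45" --pt "-0.08 0.6 0.87 0 -0.062 0 0.45" --pt "-0.08 0.9 0.87 0 -0.062 0 0.45" --pt "-0.08 0.9 0.87 0 -0.062 0 0.45" --pt "-0.08 0.9 0.87 0 -0.062 0 0.45" --pt "-0.08 0.9 0.87 0 -0.062 0 0.45"

```text
time_s: 66.78
ee_pos: [0.6646, -0.0062, 0.1208]
ee_rot: [0.67, -0.67, 0.225, -0.227]
contact_force: [0.2, 0.1, 0.2]
width: 0.448
```

Run:
```python
from h import *
o=st(); p=np.array([.6643,-.0057]); go([*p,.0805],52.8); print('after'); go([*(p+[-.003,-.0082]),.0805],52.8)
```

```text
t 66.78 p [ 0.6646 -0.0062  0.1208] q [ 0.6701 -0.67    0.2252 -0.2265] w 0.448 F [0.2 0.1 0.2] j [-0.21  0.31  0.12  1.39 -0.    2.02]
shift [-0.008  0.503  0.003] az 52.75 turn y -0.0 tilt [ 0.002 -1.     0.001]
after
shift [ 0.024  0.503 -0.102] az 52.75 turn y -0.0 tilt [ 0.002 -1.     0.001]
```

Emit:
step_arm --pt "0 0.2 0 0 0 0 0.45" --pt "0 0.4 0 0 0 0 0.45" --pt "0 0.5 0 0 0 0 0.45" --pt "0 0.5 0 0 0 0 0.45" --pt "0 0.5 0 0 0 0 0" --pt "0 0.5 0 0 0 0 0" --pt "0 0.5 0 0 0 0 0" --pt "0 0.5 0 0 0 0 0" --pt "0 0.5 0 0 0 0 0" --pt "0 0.5 0 0 0 0 0" --grip_force 40

```text
time_s: 67.62
ee_pos: [0.665, -0.0056, 0.0798]
ee_rot: [0.67, -0.67, 0.225, -0.226]
contact_force: [1.2, 0.7, 4.8]
width: 0.213
```

Emit:
step_arm --pt "0 -0.01 0 0 0 0 0" --pt "0 -0.02 0 0 0 0 0" --pt "0 -0.02 0 0 0 0 0" --pt "0.01 -0.02 -0.02 0 0 0 0" --pt "0.02 -0.02 -0.04 0 0 0 0" --pt "0.02 -0.02 -0.06 0 0 0 0" --pt "0.03 -0.02 -0.08 0 0 0 0" --pt "0.03 -0.02 -0.105 0 0 0 0" --pt "0.03 -0.02 -0.105 0 0 0 0" --pt "0.03 -0.02 -0.105 0 0 0 0"

```text
time_s: 68.45
ee_pos: [0.6609, -0.0141, 0.0803]
ee_rot: [-0.67, 0.67, -0.226, 0.226]
contact_force: [0.5, 0.9, 3.3]
width: 0.215
```

Emit:
step_arm --pt "0 0 0 0 0 0 0.45" --pt "0 0 0 0 0 0 0.45" --pt "0 0 0 0 0 0 0.45" --pt "0 0 0 0 0 0 0.45" --pt "0 0 0 0 0 0 0.45" --pt "0 -0.2 0 0 0 0 0.45" --pt "0 -0.4 0 0 0 0 0.45" --pt "0 -0.7 0 0 0 0 0.45" --pt "0 -1 0 0 0 0 0.45" --pt "0 -1 0 0 0 0 0.45"

```text
time_s: 69.28
ee_pos: [0.6632, -0.0142, 0.166]
ee_rot: [0.67, -0.67, 0.223, -0.228]
contact_force: [1.0, 0.4, 1.5]
width: 0.452
```

Emit:
step_arm --pt "0 -0.5 -0.2 0 0 0 0.45" --pt "0 -0.5 -1 0 0 0 0.45" --pt "0 -0.5 -1 0 0 0 0.45" --pt "0 -0.5 -1 0 0 0 0.45" --pt "0 -0.5 -1 0 0 0 0.45" --pt "0 -0.5 -1 0 0 0 0.45" --pt "0 -0.5 -1 0 0 0 0.45" --pt "0 -0.5 -1 0 0 0 0.45" --pt "0 -0.5 -1 0 0 0 0.45" --pt "0 -0.5 -1 0 0 0 0.45"

```text
time_s: 70.12
ee_pos: [0.6128, -0.0769, 0.2001]
ee_rot: [0.67, -0.67, 0.225, -0.225]
contact_force: [0.5, 0.1, 0.2]
width: 0.451
```

Emit:
step_arm --pt "0 0 -0.7 0 0.062 0 0.45" --pt "0 0 -0.7 0 0.062 0 0.45" --pt "0 0 -0.7 0 0.062 0 0.45" --pt "0 0 -0.7 0 0.062 0 0.45" --pt "0 0 -0.7 0 0.062 0 0.45" --pt "0 0 -0.7 0 0.062 0 0.45" --pt "0 0 -0.7 0 0.062 0 0.45" --pt "0 0 -0.7 0 0.062 0 0.45" --pt "0 0 -0.7 0 0.062 0 0.45" --pt "0 0 -0.7 0 0.062 0 0.45"

```text
time_s: 70.95
ee_pos: [0.5789, -0.1218, 0.2003]
ee_rot: [0.654, -0.654, 0.268, -0.268]
contact_force: [0.0, 0.7, -0.1]
width: 0.45
```

```bash
cat >> h.py <<'E'
def stack(C,im,red_row=105):
    """offsets of red (lower, by its free arc and tab) and teal (top) from the stem, from the wrist camera at az 45"""
    m=hm(im,170,179,90,255,40)|hm(im,0,6,90,255,40); n,l,s,c=cv2.connectedComponentsWithStats(m)
    for i in range(1,n):
        if s[i,4]<150: continue
        ys,xs=np.nonzero(l==i); q=onz(C,[c[i]],.085)[0,:2]; d=np.linalg.norm(q-STEM)
        if d<.09: print('red comp',s[i],'at',(q-STEM).round(4),'r',d.round(4),'az',np.degrees(np.arctan2(*(q-STEM)[::-1])).round(1))
    t=hm(im,78,102,70,255,30); n,l,s,c=cv2.connectedComponentsWithStats(t)
    for i in range(1,n):
        if s[i,4]<150: continue
        ys,xs=np.nonzero(l==i); P=onz(C,np.c_[xs,ys],.087)[:,:2]; d=P.mean(0)-STEM
        if s[i,4]>3000: f,r=circ(P); print('teal plate off',(f-STEM).round(4),'r',r.round(4))
        else:
            q=onz(C,[c[i]],.093)[0,:2]-STEM; print('teal comp',s[i],q.round(4),'r',np.linalg.norm(q).round(4),'az',np.degrees(np.arctan2(*q[::-1])).round(1))
E
python3 - <<'E'
from h import *
o=st(); C,im,dep=snap('wrist','w13.png'); stack(C,im)
cv2.imwrite('pics/w13c.png',im)
for n,z,h0,h1 in(('orange',.069,8,16),('violet',.077,125,155)):
    m=hm(im,h0,h1,60,255,40); nn,l,s,c=cv2.connectedComponentsWithStats(m)
    for i in range(1,nn):
        q=onz(C,[c[i]],z)[0,:2]-STEM
        if s[i,4]>150 and np.linalg.norm(q)<.09: print(n,s[i],q.round(4),np.linalg.norm(q).round(4),np.degrees(np.arctan2(*q[::-1])).round(1))
E
```

```text
t 70.95 p [ 0.5789 -0.1218  0.2003] q [ 0.6542 -0.6541  0.2684 -0.2684] w 0.45 F [ 0.   0.7 -0.1] j [-0.43  0.07  0.01  1.51  0.    1.92]
red comp [279  16  24  40 748] at [0.0367 0.0495] r 0.0616 az 53.5
red comp [ 241   62  124   88 3257] at [0.0164 0.0241] r 0.0292 az 55.7
teal plate off [-0.0046 -0.0092] r 0.0442
teal comp [302 221  16  28 437] [-0.0475 -0.0511] r 0.0697 az -132.9
orange [205 122  32  20 617] [-0.0432  0.0447] 0.0622 134.0
violet [379 127  30  17 499] [ 0.0434 -0.0439] 0.0617 -45.3
```

Run:
```python
from h import *
o=st(); p=np.array([.5716,-.1209]); go([*p,.088],44.3); print('after'); go([*(p+[.0036,.0082]),.088],44.3)
```

```text
t 71.0 p [ 0.5789 -0.1219  0.2003] q [ 0.6542 -0.6541  0.2685 -0.2684] w 0.451 F [0.4 1.  0.6] j [-0.43  0.07  0.01  1.51  0.    1.92]
shift [-0.073  1.404 -0.055] az 45.38 turn y 0.009 tilt [-0. -1.  0.]
after
shift [-0.113  1.404  0.049] az 45.38 turn y 0.009 tilt [-0. -1.  0.]
```

Emit:
step_arm --pt "-0.07 0.2 -0.055 0 0.009 0 0.45" --pt "-0.07 0.5 -0.055 0 0.009 0 0.45" --pt "-0.07 0.7 -0.055 0 0.009 0 0.45" --pt "-0.07 0.7 -0.055 0 0.009 0 0.45" --pt "-0.07 0.7 -0.055 0 0.009 0 0.45" --pt "-0.07 0.7 -0.055 0 0.009 0 0.45" --pt "-0.07 0.7 -0.055 0 0.009 0 0.45" --pt "-0.07 0.7 -0.055 0 0.009 0 0.45" --pt "-0.07 0.7 -0.055 0 0.009 0 0.45" --pt "-0.07 0.7 -0.055 0 0.009 0 0.45"

```text
time_s: 71.83
ee_pos: [0.572, -0.1214, 0.1449]
ee_rot: [0.652, -0.652, 0.274, -0.275]
contact_force: [0.4, 0.0, 0.1]
width: 0.447
```

Emit:
step_arm --pt "0 0.3 0 0 0 0 0.45" --pt "0 0.6 0 0 0 0 0.45" --pt "0 0.7 0 0 0 0 0.45" --pt "0 0.7 0 0 0 0 0.45" --pt "0 0.7 0 0 0 0 0" --pt "0 0.7 0 0 0 0 0" --pt "0 0.7 0 0 0 0 0" --pt "0 0.7 0 0 0 0 0" --pt "0 0.7 0 0 0 0 0" --pt "0 0.7 0 0 0 0 0"

```text
time_s: 72.67
ee_pos: [0.5723, -0.1216, 0.0892]
ee_rot: [-0.652, 0.652, -0.274, 0.275]
contact_force: [0.3, -1.1, 1.8]
width: 0.209
```

Emit:
step_arm --pt "0 0 0 0 0 0 0" --pt "0 -0.02 0 0 0 0 0" --pt "0 -0.04 0 0 0 0 0" --pt "-0.02 -0.04 0.03 0 0 0 0" --pt "-0.03 -0.04 0.06 0 0 0 0" --pt "-0.04 -0.04 0.09 0 0 0 0" --pt "-0.04 -0.04 0.104 0 0 0 0" --pt "-0.04 -0.03 0.104 0 0 0 0" --pt "-0.04 -0.01 0.104 0 0 0 0" --pt "-0.04 -0.005 0.104 0 0 0 0"

```text
time_s: 73.5
ee_pos: [0.5755, -0.1132, 0.0888]
ee_rot: [0.652, -0.652, 0.275, -0.275]
contact_force: [-1.5, -0.2, 4.5]
width: 0.21
```

Emit:
step_arm --pt "0 0 0 0 0 0 0" --pt "0 0 0 0 0 0 0.45" --pt "0 0 0 0 0 0 0.45" --pt "0 0 0 0 0 0 0.45" --pt "0 0 0 0 0 0 0.45" --pt "0 0 0 0 0 0 0.45" --pt "0 -0.2 0 0 0 0 0.45" --pt "0 -0.5 0 0 0 0 0.45" --pt "0 -0.8 0 0 0 0 0.45" --pt "0 -1 0 0 0 0 0.45"

```text
time_s: 74.33
ee_pos: [0.5759, -0.1133, 0.171]
ee_rot: [0.652, -0.652, 0.274, -0.275]
contact_force: [0.0, -0.3, 0.0]
width: 0.449
```

Emit:
step_arm --pt "0 -0.4 0 0 0 0 0.6" --pt "0 -0.4 0 0 0 0 0.6" --pt "0 -0.4 0 0 0 0 0.6" --pt "0 -0.4 0 0 0 0 0.6" --pt "0 -0.4 0 0 0 0 0.6" --pt "0 -0.4 0 0 0 0 0.6" --pt "0 -0.4 0 0 0 0 0.6" --pt "0 -0.4 0 0 0 0 0.6" --pt "0 -0.4 0 0 0 0 0.6" --pt "0 -0.4 0 0 0 0 0.6"

```text
time_s: 75.17
ee_pos: [0.5753, -0.1131, 0.2006]
ee_rot: [0.652, -0.652, 0.275, -0.275]
contact_force: [0.2, -0.5, 0.3]
width: 0.6
```

Run:
```python
from h import *
o=st(); C,im,dep=snap('wrist','w14.png'); stack(C,im)
for n,z,h0,h1 in(('orange',.069,8,16),('violet',.077,125,155)):
    m=hm(im,h0,h1,60,255,40); nn,l,s,c=cv2.connectedComponentsWithStats(m)
    for i in range(1,nn):
        q=onz(C,[c[i]],z)[0,:2]-STEM
        if s[i,4]>150 and np.linalg.norm(q)<.09: print(n,s[i],q.round(4),np.linalg.norm(q).round(4),np.degrees(np.arctan2(*q[::-1])).round(1))
C,im,dep=snap('top'); m,s,c=blob(hm(im,0,179,0,255,0,48),(143,258)); print('coral cap',s,c,circm(C,m,.1)); go([.46,.366,.2],90)
```

```text
t 75.17 p [ 0.5753 -0.1131  0.2006] q [ 0.6516 -0.6515  0.2748 -0.2746] w 0.6 F [ 0.2 -0.5  0.3] j [-0.42  0.06 -0.01  1.51  0.    1.95]
red comp [289  23  25  39 735] at [0.0367 0.0495] r 0.0617 az 53.4
red comp [ 259   69   86   57 1678] at [0.0204 0.0228] r 0.0306 az 48.1
teal plate off [-0.0008 -0.0009] r 0.0442
teal comp [309 215  18  28 449] [-0.0435 -0.0431] r 0.0613 az -135.2
orange [216 129  32  20 604] [-0.0432  0.0448] 0.0622 134.0
violet [389 130  30  18 491] [ 0.0432 -0.0439] 0.0616 -45.5
coral cap [142 255   7   8  25] [145.2 258.4] (array([0.4570352 , 0.36022992]), np.float64(0.007877244911772378))
shift [-5.295  0.009  3.148] az 44.28 turn y -0.381 tilt [-0. -1.  0.]
```

View pics/w14.png

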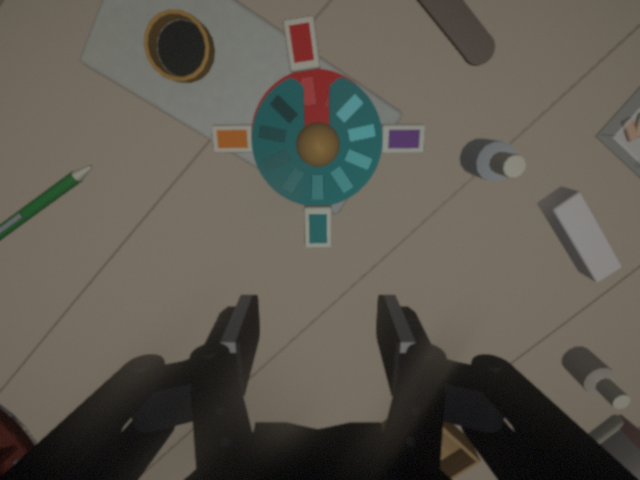

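All four discs are home. Tab patches sit about 62 mm from the stem at az 53°, 134°, 225° and −45°, and teal's centre is 1 mm off. Now the coral bottle.

Emit:
step_arm --pt "-1 0 0.6 0 -0.38 0 0.6" --pt "-1 0 0.6 0 -0.38 0 0.6" --pt "-1 0 0.6 0 -0.38 0 0.6" --pt "-1 0 0.6 0 -0.38 0 0.6" --pt "-1 0 0.6 0 -0.38 0 0.6" --pt "-1 0 0.6 0 -0.38 0 0.6" --pt "-1 0 0.6 0 -0.38 0 0.6" --pt "-1 0 0.6 0 -0.38 0 0.6" --pt "-1 0 0.6 0 -0.38 0 0.6" --pt "-1 0 0.6 0 -0.38 0 0.6"

```text
time_s: 76.1
ee_pos: [0.5539, -0.0224, 0.2007]
ee_rot: [0.707, -0.707, 0.001, -0.002]
contact_force: [0.4, 0.1, 0.1]
width: 0.604
```

Emit:
step_arm --pt "-0.5 0 1 0 0 0 0.6" --pt "-0.5 0 1 0 0 0 0.6" --pt "-0.5 0 1 0 0 0 0.6" --pt "-0.5 0 1 0 0 0 0.6" --pt "-0.5 0 1 0 0 0 0.6" --pt "-0.5 0 1 0 0 0 0.6" --pt "-0.5 0 1 0 0 0 0.6" --pt "-0.5 0 1 0 0 0 0.6" --pt "-0.5 0 1 0 0 0 0.6" --pt "-0.5 0 1 0 0 0 0.6"

```text
time_s: 76.93
ee_pos: [0.5143, 0.0572, 0.2006]
ee_rot: [0.707, -0.707, 0.001, -0.001]
contact_force: [-0.7, 0.2, 0.1]
width: 0.603
```

Emit:
step_arm --pt "-0.5 0 1 0 0 0 0.6" --pt "-0.5 0 1 0 0 0 0.6" --pt "-0.5 0 1 0 0 0 0.6" --pt "-0.5 0 1 0 0 0 0.6" --pt "-0.5 0 1 0 0 0 0.6" --pt "-0.5 0 1 0 0 0 0.6" --pt "-0.5 0 1 0 0 0 0.6" --pt "-0.5 0 1 0 0 0 0.6" --pt "-0.5 0 1 0 0 0 0.6" --pt "-0.5 0 1 0 0 0 0.6"

```text
time_s: 77.77
ee_pos: [0.4745, 0.1373, 0.2007]
ee_rot: [0.707, -0.707, 0.001, -0.001]
contact_force: [0.4, 0.4, 0.2]
width: 0.6
```

Emit:
step_arm --pt "0 0 1 0 0 0 0.6" --pt "0 0 1 0 0 0 0.6" --pt "0 0 1 0 0 0 0.6" --pt "0 0 1 0 0 0 0.6" --pt "0 0 1 0 0 0 0.6" --pt "0 0 1 0 0 0 0.6" --pt "0 0 1 0 0 0 0.6" --pt "0 0 1 0 0 0 0.6" --pt "0 0 1 0 0 0 0.6" --pt "0 0 1 0 0 0 0.6"

```text
time_s: 78.6
ee_pos: [0.4746, 0.2174, 0.2008]
ee_rot: [0.707, -0.707, 0.001, -0.001]
contact_force: [0.5, 0.3, -1.2]
width: 0.602
```

Emit:
step_arm --pt "-0.17 0 0.95 0 -0.38 0 0.6" --pt "-0.17 0 0.95 0 -0.38 0 0.6" --pt "-0.17 0 0.95 0 -0.38 0 0.6" --pt "-0.17 0 0.95 0 -0.38 0 0.6" --pt "-0.17 0 0.95 0 -0.38 0 0.6" --pt "-0.17 0 0.95 0 -0.38 0 0.6" --pt "-0.17 0 0.95 0 -0.38 0 0.6" --pt "-0.17 0 0.95 0 -0.38 0 0.6" --pt "-0.17 0 0.95 0 -0.38 0 0.6" --pt "-0.17 0 0.95 0 -0.38 0 0.6"

```text
time_s: 79.43
ee_pos: [0.4611, 0.2937, 0.2008]
ee_rot: [0.652, -0.652, -0.273, 0.273]
contact_force: [-0.0, 0.4, 0.5]
width: 0.599
```

Run:
```python
from h import *
o=st(); C,im,dep=snap('wrist','w15.png')
q=proj(C,[[.459,.366,.1],[.459,.366,.0],[.63,.2975,.094]]); print(q)
m=hm(im,172,179,100,255,40)|hm(im,0,8,100,255,40); n,l,s,c=cv2.connectedComponentsWithStats(m)
for i in range(1,n):
    if s[i,4]>200: print('coral',s[i],c[i].round(1),'base-mid',onz(C,[c[i]],.03).round(4))
u,v=q[0].astype(int); 
hsv=cv2.cvtColor(im,cv2.COLOR_RGB2HSV)
D=hm(im,0,179,0,255,0,38); n,l,s,c=cv2.connectedComponentsWithStats(D)
for i in range(1,n):
    if s[i,4]>150: print('dark',s[i],c[i].round(1),onz(C,[c[i]],.1).round(4))
# elevated points near the bottle by depth
ys,xs=np.nonzero(dep>0); P=ondepth(C,np.c_[xs,ys],dep); k=(np.linalg.norm(P[:,:2]-[.459,.366],axis=1)<.05)&(P[:,2]>.085)&(P[:,2]<.115); print('cap by depth',k.sum(),P[k].mean(0),P[k].min(0),P[k].max(0))
go([.459,.366,.062],135)
```

```text
t 79.43 p [0.4611 0.2937 0.2008] q [ 0.6525 -0.6524 -0.2726  0.2726] w 0.599 F [-0.   0.4  0.5] j [ 0.33 -0.06 -0.13  1.51  0.    1.11]
[[392.98158555 161.69131214]
 [371.57725008 148.44259601]
 [463.94264899 368.47913057]]
coral [ 359  125   51   47 1089] [378.1 143.8] base-mid [[0.4551 0.3712 0.03  ]]
dark [237 300  21  62 607] [247.9 331.4] [[0.4781 0.2009 0.1   ]]
dark [    0   307   640   173 48162] [345.5 425.6] [[0.6    0.1901 0.1   ]]
cap by depth 952 [0.45800212 0.37225003 0.09842285] [0.44850562 0.36176634 0.08535707] [0.46988556 0.38291805 0.10118216]
shift [0.624 1.735 0.653] az 135.37 turn y 0.003 tilt [ 0. -1.  0.]
```

Emit:
step_arm --pt "0.677 0 0.706 0 0 0 0.6" --pt "0.677 0 0.706 0 0 0 0.6" --pt "0.677 0 0.706 0 0 0 0.6" --pt "0.677 0.4 0.706 0 0 0 0.6" --pt "0.677 0.7 0.706 0 0 0 0.6" --pt "0.677 0.7 0.706 0 0 0 0.6" --pt "0.677 0.7 0.706 0 0 0 0.6" --pt "0.677 0.7 0.706 0 0 0 0.6" --pt "0.677 0.7 0.706 0 0 0 0.6" --pt "0.677 0.7 0.706 0 0 0 0.6" --grip_force 80

```text
time_s: 80.32
ee_pos: [0.4597, 0.3723, 0.1467]
ee_rot: [0.652, -0.652, -0.274, 0.272]
contact_force: [-0.0, 0.0, 0.3]
width: 0.598
```

Emit:
step_arm --pt "0 0.4 0 0 0 0 0.6" --pt "0 0.8 0 0 0 0 0.6" --pt "0 1 0 0 0 0 0.6" --pt "0 1 0 0 0 0 0.6" --pt "0 1 0 0 0 0 0" --pt "0 1 0 0 0 0 0" --pt "0 1 0 0 0 0 0" --pt "0 1 0 0 0 0 0" --pt "0 1 0 0 0 0 0" --pt "0 1 0 0 0 0 0"

```text
time_s: 81.15
ee_pos: [0.4603, 0.3728, 0.0674]
ee_rot: [0.652, -0.652, -0.275, 0.272]
contact_force: [-0.6, -0.6, 7.1]
width: 0.232
```

Emit:
step_arm --pt "0 0 0 0 0 0 0" --pt "0 0 0 0 0 0 0" --pt "0 -0.2 0 0 0 0 0" --pt "0 -0.4 0 0 0 0 0" --pt "0 -0.6 0 0 0 0 0" --pt "0 -0.8 0 0 0 0 0" --pt "0 -1 0 0 0 0 0" --pt "0 -1 0 0 0 0 0" --pt "0 -1 0 0 0 0 0" --pt "0 -1 0 0 0 0 0"

```text
time_s: 81.98
ee_pos: [0.4586, 0.372, 0.1441]
ee_rot: [0.652, -0.652, -0.273, 0.273]
contact_force: [-0.1, -0.6, -1.2]
width: 0.233
```

Run:
```python
from h import *
o=st(); go([.63,.2975,.18],135)
d=np.load('pics/last_wrist.npz')['dep']
t=np.load('pics/last_top.npz'); C=cam('top'); dep=t['dep']
ys,xs=np.nonzero(dep>0); P=ondepth(C,np.c_[xs,ys],dep); k=(np.linalg.norm(P[:,:2]-[.63,.297],axis=1)<.06)&(P[:,2]>.082)&(P[:,2]<.105); print('pad by depth',k.sum(),P[k].min(0),P[k].max(0))
```

```text
t 81.98 p [0.4586 0.372  0.1441] q [ 0.6522 -0.6521 -0.2732  0.2734] w 0.233 F [-0.1 -0.6 -1.2] j [ 0.46  0.08 -0.09  1.4   0.    1.24]
shift [ 0.838 -0.449 -2.18 ] az 135.47 turn y 0.004 tilt [-0. -1.  0.]
pad by depth 541 [0.60341773 0.271304   0.08354106] [0.66167959 0.3313912  0.10079719]
```

Emit:
step_arm --pt "0 -0.25 0 0 0 0 0" --pt "0 -0.5 0 0 0 0 0" --pt "0.1 -0.5 -0.25 0 0 0 0" --pt "0.2 -0.5 -0.5 0 0 0 0" --pt "0.29 -0.5 -0.73 0 0 0 0" --pt "0.29 -0.5 -0.73 0 0 0 0" --pt "0.29 -0.5 -0.73 0 0 0 0" --pt "0.29 -0.5 -0.73 0 0 0 0" --pt "0.29 -0.5 -0.73 0 0 0 0" --pt "0.29 -0.5 -0.73 0 0 0 0"

```text
time_s: 82.82
ee_pos: [0.5159, 0.3481, 0.1846]
ee_rot: [0.652, -0.652, -0.273, 0.274]
contact_force: [-0.7, 0.8, -0.3]
width: 0.237
```

Emit:
step_arm --pt "0.1 0 -0.25 0 0 0 0" --pt "0.2 0 -0.5 0 0 0 0" --pt "0.29 0 -0.73 0 0 0 0" --pt "0.29 0 -0.73 0 0 0 0" --pt "0.29 0 -0.73 0 0 0 0" --pt "0.29 0 -0.73 0 0 0 0" --pt "0.29 0 -0.73 0 0 0 0" --pt "0.29 0 -0.73 0 0 0 0" --pt "0.29 0 -0.73 0 0 0 0" --pt "0.29 0 -0.73 0 0 0 0"

```text
time_s: 83.65
ee_pos: [0.5742, 0.3236, 0.1849]
ee_rot: [0.652, -0.652, -0.274, 0.273]
contact_force: [0.9, 0.2, -1.2]
width: 0.233
```

Emit:
step_arm --pt "0.1 0 -0.25 0 0 0 0" --pt "0.2 0 -0.5 0 0 0 0" --pt "0.28 0 -0.72 0 0 0 0" --pt "0.28 0 -0.72 0 0 0 0" --pt "0.28 0 -0.72 0 0 0 0" --pt "0.28 0 -0.72 0 0 0 0" --pt "0.28 0 -0.72 0 0 0 0" --pt "0.28 0 -0.72 0 0 0 0" --pt "0.28 0 -0.72 0 0 0 0" --pt "0.28 0 -0.72 0 0 0 0"

```text
time_s: 84.48
ee_pos: [0.631, 0.2991, 0.185]
ee_rot: [0.652, -0.652, -0.274, 0.273]
contact_force: [-0.4, 0.3, -1.7]
width: 0.237
```

Run:
```python
from h import *
o=st(); C,im,dep=snap('wrist','w16.png'); p=np.array(o['ee_pos'])
ys,xs=np.nonzero(dep>0); P=ondepth(C,np.c_[xs,ys],dep)
k=(np.linalg.norm(P[:,:2]-[.631,.299],axis=1)<.055)&(P[:,2]>.085)&(P[:,2]<.1); print('pad depth pts',k.sum(),P[k].min(0).round(4),P[k].max(0).round(4),'circle',circ(P[k],.03))
k=(np.linalg.norm(P[:,:2]-p[:2],axis=1)<.03)&(P[:,2]>p[2]-.0674+.01)&(P[:,2]<p[2]-.0674+.055)
print('body pts',k.sum(),P[k].min(0).round(4),P[k].max(0).round(4))
Ct=cam('side'); C,im,dep=snap('side','side1.png')
```

```text
t 84.48 p [0.631  0.2991 0.185 ] q [ 0.6521 -0.6521 -0.2736  0.2734] w 0.237 F [-0.4  0.3 -1.7] j [0.26 0.41 0.37 1.53 0.   1.03]Traceback (most recent call last):
  File "<stdin>", line 4, in <module>
  File "h.py", line 48, in circ
    h=cv2.convexHull(np.asarray(P,np.float32)[:,:2])[:,0].astype(float); c0=h.mean(0)
      ~~~~~~~~~~~~~~^^^^^^^^^^^^^^^^^^^^^^^^^^^^^^^^
cv2.error: OpenCV(4.12.0) /io/opencv/modules/imgproc/src/convhull.cpp:143: error: (-215:Assertion failed) total >= 0 && (depth == CV_32F || depth == CV_32S) in function 'convexHull'
```

Emit:
step_arm --pt "-0.01 0.1 0.01 0 0 0 0" --pt "-0.01 0.2 0.01 0 0 0 0" --pt "-0.01 0.26 0.01 0 0 0 0" --pt "-0.01 0.3 0.01 0 0 0 0" --pt "-0.01 0.32 0.01 0 0 0 0" --pt "-0.01 0.34 0.01 0 0 0 0" --pt "-0.01 0.36 0.01 0 0 0 0" --pt "-0.01 0.38 0.01 0 0 0 0" --pt "-0.01 0.4 0.01 0 0 0 0" --pt "-0.01 0.41 0.01 0 0 0 0"

```text
time_s: 85.37
ee_pos: [0.6303, 0.2988, 0.1534]
ee_rot: [-0.652, 0.652, 0.274, -0.273]
contact_force: [-6.4, -2.1, 14.9]
width: 0.232
```

Emit:
step_arm --pt "0 0 0 0 0 0 0" --pt "0 0.01 0 0 0 0 0" --pt "0 0.01 0 0 0 0 0" --pt "0 0.02 0 0 0 0 0" --pt "0 0.02 0 0 0 0 0" --pt "0 0.03 0 0 0 0 0" --pt "0 0.03 0 0 0 0 0" --pt "0 0.03 0 0 0 0 0" --pt "0 0.03 0 0 0 0 0" --pt "0 0.03 0 0 0 0 0"

```text
time_s: 86.2
ee_pos: [0.6306, 0.2988, 0.1533]
ee_rot: [-0.652, 0.652, 0.274, -0.272]
contact_force: [-7.8, -3.0, 20.7]
width: 0.237
```

The pad is on its stop: z stays at 0.1533 m while the force rises to 20 N. Hold for more than 2 s, then lift.

Emit:
step_arm --pt "0 0 0 0 0 0 0" --pt "0 0 0 0 0 0 0" --pt "0 0 0 0 0 0 0" --pt "0 0 0 0 0 0 0" --pt "0 0 0 0 0 0 0" --pt "0 0 0 0 0 0 0" --pt "0 0 0 0 0 0 0" --pt "0 0 0 0 0 0 0" --pt "0 0 0 0 0 0 0" --pt "0 0 0 0 0 0 0"

```text
time_s: 87.03
ee_pos: [0.6306, 0.2988, 0.1533]
ee_rot: [-0.652, 0.652, 0.274, -0.272]
contact_force: [-7.9, -3.4, 19.9]
width: 0.236
```

Emit:
step_arm --pt "0 0 0 0 0 0 0" --pt "0 0 0 0 0 0 0" --pt "0 0 0 0 0 0 0" --pt "0 0 0 0 0 0 0" --pt "0 0 0 0 0 0 0" --pt "0 0 0 0 0 0 0" --pt "0 0 0 0 0 0 0" --pt "0 0 0 0 0 0 0" --pt "0 0 0 0 0 0 0" --pt "0 0 0 0 0 0 0"

```text
time_s: 87.87
ee_pos: [0.6306, 0.2988, 0.1533]
ee_rot: [-0.652, 0.652, 0.274, -0.272]
contact_force: [-8.1, -2.0, 20.1]
width: 0.238
```

Emit:
step_arm --pt "0 0 0 0 0 0 0" --pt "0 0 0 0 0 0 0" --pt "0 0 0 0 0 0 0" --pt "0 0 0 0 0 0 0" --pt "0 0 0 0 0 0 0" --pt "0 0 0 0 0 0 0" --pt "0 0 0 0 0 0 0" --pt "0 0 0 0 0 0 0" --pt "0 0 0 0 0 0 0" --pt "0 0 0 0 0 0 0"

```text
time_s: 88.7
ee_pos: [0.6306, 0.2988, 0.1533]
ee_rot: [-0.652, 0.652, 0.274, -0.272]
contact_force: [-8.8, -3.6, 20.4]
width: 0.238
```

Emit:
step_arm --pt "0 -0.05 0 0 0 0 0" --pt "0 -0.1 0 0 0 0 0" --pt "0 -0.15 0 0 0 0 0" --pt "0 -0.25 0 0 0 0 0" --pt "0 -0.4 0 0 0 0 0" --pt "0 -0.5 0 0 0 0 0" --pt "0 -0.55 0 0 0 0 0" --pt "0 -0.55 0 0 0 0 0" --pt "0 -0.55 0 0 0 0 0" --pt "0 -0.55 0 0 0 0 0"

```text
time_s: 89.53
ee_pos: [0.63, 0.2987, 0.1929]
ee_rot: [0.652, -0.652, -0.273, 0.274]
contact_force: [-0.4, -0.1, -1.0]
width: 0.233
```

Run:
```python
from h import *
o=st()
# well centre from the latest wrist look and from stem + 0.13 m along the base edge
im=cv2.imread('pics/w14.png')[:,:,::-1]
t=np.load('pics/last_top.npz')['im']; C=cam('top')
g=hm(t,12,26,110,255,50); m,s,c=blob(g,(283,212)); print(s,circm(C,m,.03))
for m0 in (hm(t,10,30,60,255,20),):
    m,s,c=blob(m0,(283,212)); print(s,circm(C,m,.03))
go([.593,.060,.19],180)
```

```text
t 89.53 p [0.63   0.2987 0.1929] q [ 0.6522 -0.6521 -0.273   0.2735] w 0.233 F [-0.4 -0.1 -1. ] j [0.26 0.41 0.38 1.54 0.   1.03]
[271 194  21  21 124] (array([0.59329286, 0.05952666]), np.float64(0.02513873802440147))
[270 193  23  22 329] (array([0.59376142, 0.05922649]), np.float64(0.026484671580904437))
shift [-2.452  0.037 -1.763] az 135.47 turn y -0.371 tilt [-0.001 -1.     0.   ]
```

Emit:
step_arm --pt "-0.3 0 -0.2 0 0 0 0" --pt "-0.6 0 -0.4 0 0 0 0" --pt "-0.82 0 -0.59 0 0 0 0" --pt "-0.82 0 -0.59 0 0 0 0" --pt "-0.82 0 -0.59 0 0 0 0" --pt "-0.82 0 -0.59 0 0 0 0" --pt "-0.82 0 -0.59 0 0 0 0" --pt "-0.82 0 -0.59 0 0 0 0" --pt "-0.82 0 -0.59 0 0 0 0" --pt "-0.82 0 -0.59 0 0 0 0"

```text
time_s: 90.37
ee_pos: [0.6178, 0.2195, 0.1934]
ee_rot: [0.652, -0.652, -0.274, 0.274]
contact_force: [0.0, -0.3, -0.3]
width: 0.233
```

Emit:
step_arm --pt "-0.3 0 -0.2 0 0 0 0" --pt "-0.6 0 -0.4 0 0 0 0" --pt "-0.82 0 -0.59 0 0 0 0" --pt "-0.82 0 -0.59 0 0 0 0" --pt "-0.82 0 -0.59 0 0 0 0" --pt "-0.82 0 -0.59 0 0 0 0" --pt "-0.82 0 -0.59 0 0 0 0" --pt "-0.82 0 -0.59 0 0 0 0" --pt "-0.82 0 -0.59 0 0 0 0" --pt "-0.82 0 -0.59 0 0 0 0"

```text
time_s: 91.2
ee_pos: [0.6055, 0.1396, 0.1935]
ee_rot: [0.652, -0.652, -0.274, 0.274]
contact_force: [-0.4, -0.3, -1.0]
width: 0.238
```

Emit:
step_arm --pt "-0.3 0 -0.2 0 0 0 0" --pt "-0.6 0 -0.4 0 0 0 0" --pt "-0.81 0.2 -0.58 0 0 0 0" --pt "-0.81 0.4 -0.58 0 0 0 0" --pt "-0.81 0.6 -0.58 0 0 0 0" --pt "-0.81 0.7 -0.58 0 0 0 0" --pt "-0.81 0.7 -0.58 0 0 0 0" --pt "-0.81 0.7 -0.58 0 0 0 0" --pt "-0.81 0.7 -0.58 0 0 0 0" --pt "-0.81 0.7 -0.58 0 0 0 0"

```text
time_s: 92.03
ee_pos: [0.5938, 0.0606, 0.1388]
ee_rot: [-0.652, 0.652, 0.274, -0.273]
contact_force: [0.6, -0.9, -1.1]
width: 0.234
```

Run:
```python
from h import *
o=st(); go([.5935,.0595,.0805],135)
```

```text
t 92.03 p [0.5938 0.0606 0.1388] q [-0.6518  0.6524  0.274  -0.2729] w 0.234 F [ 0.6 -0.9 -1.1] j [-0.12  0.09 -0.08  1.39  0.    0.66]
shift [-0.013  0.729 -0.006] az 135.5 turn y 0.004 tilt [ 0.001 -1.    -0.001]
```

Emit:
step_arm --pt "-0.01 0.1 -0.01 0 0 0 0" --pt "-0.01 0.2 -0.01 0 0 0 0" --pt "-0.01 0.3 -0.01 0 0 0 0" --pt "-0.01 0.4 -0.01 0 0 0 0" --pt "-0.01 0.5 -0.01 0 0 0 0" --pt "-0.01 0.6 -0.01 0 0 0 0" --pt "-0.01 0.67 -0.01 0 0 0 0" --pt "-0.01 0.71 -0.01 0 0 0 0" --pt "-0.01 0.735 -0.01 0 0 0 0" --pt "-0.01 0.735 -0.01 0 0 0 0"

```text
time_s: 92.87
ee_pos: [0.5933, 0.0591, 0.0795]
ee_rot: [-0.652, 0.652, 0.273, -0.273]
contact_force: [-1.2, -0.2, 4.3]
width: 0.235
```

Seated: z is 0.0795 m with 4 N contact. Release, retreat up and aside, and check.

Emit:
step_arm --pt "0 0 0 0 0 0 0.2" --pt "0 0 0 0 0 0 0.5" --pt "0 0 0 0 0 0 0.5" --pt "0 0 0 0 0 0 0.5" --pt "0 0 0 0 0 0 0.5" --pt "0 0 0 0 0 0 0.5" --pt "0 -0.2 0 0 0 0 0.5" --pt "0 -0.5 0 0 0 0 0.5" --pt "0 -0.8 0 0 0 0 0.5" --pt "0 -1 0 0 0 0 0.5"

```text
time_s: 93.7
ee_pos: [0.5937, 0.0592, 0.161]
ee_rot: [-0.652, 0.652, 0.274, -0.273]
contact_force: [1.1, -0.3, 0.1]
width: 0.506
```

Emit:
step_arm --pt "0 -0.5 0 0 0 0 0.5" --pt "0 -0.5 0.5 0 0 0 0.5" --pt "-0.5 -0.5 1 0 0 0 0.5" --pt "-0.5 -0.5 1 0 0 0 0.5" --pt "-0.5 -0.5 1 0 0 0 0.5" --pt "-0.5 -0.5 1 0 0 0 0.5" --pt "-0.5 -0.5 1 0 0 0 0.5" --pt "-0.5 -0.5 1 0 0 0 0.5" --pt "-0.5 -0.5 1 0 0 0 0.5" --pt "-0.5 -0.5 1 0 0 0 0.5"

```text
time_s: 94.53
ee_pos: [0.5085, 0.0866, 0.1985]
ee_rot: [0.652, -0.652, -0.273, 0.273]
contact_force: [-0.3, 0.5, -1.1]
width: 0.501
```

Emit:
step_arm --pt "-0.5 0 1 0 0 0 0.5" --pt "-0.5 0 1 0 0 0 0.5" --pt "-0.5 0 1 0 0 0 0.5" --pt "-0.5 0 1 0 0 0 0.5" --pt "-0.5 0 1 0 0 0 0.5" --pt "-0.5 0 1 0 0 0 0.5" --pt "-0.5 0 1 0 0 0 0.5" --pt "-0.5 0 1 0 0 0 0.5" --pt "-0.5 0 1 0 0 0 0.5" --pt "-0.5 0 1 0 0 0 0.5"

```text
time_s: 95.37
ee_pos: [0.4232, 0.1142, 0.1986]
ee_rot: [0.652, -0.652, -0.273, 0.273]
contact_force: [0.3, 0.7, -0.4]
width: 0.495
```

Run:
```python
from h import *
o=st(); C,im,dep=snap('top'); C2,im2,dep2=snap('side')
for n,z,h0,h1 in(('orange',.069,8,16),('violet',.077,125,155),('red',.085,0,6),('teal',.093,80,100)):
    m=hm(im,h0,h1,60,255,40); nn,l,s,c=cv2.connectedComponentsWithStats(m)
    for i in range(1,nn):
        q=onz(C,[c[i]],z)[0,:2]-STEM
        if s[i,4]>8 and np.linalg.norm(q)<.09: print(n,s[i],q.round(4),np.linalg.norm(q).round(4),np.degrees(np.arctan2(*q[::-1])).round(1))
a=cv2.resize(im[150:300,180:500],(800,375),interpolation=cv2.INTER_CUBIC); b=cv2.resize(im2[150:280,280:460],(312,225),interpolation=cv2.INTER_CUBIC); e=cv2.resize(im2[380:480,320:440][:80],(338,225),interpolation=cv2.INTER_CUBIC)
f=np.zeros((600,800,3),np.uint8); f[:375]=a; f[375:,:312]=b; f[375:,330:668]=e
cv2.imwrite('pics/final.png',f[:,:,::-1])
```

```text
t 95.37 p [0.4232 0.1142 0.1986] q [ 0.6523 -0.6521 -0.2731  0.2733] w 0.495 F [ 0.3  0.7 -0.4] j [-0.04 -0.4  -0.42  1.55  0.    0.74]
orange [328 177   3  10  10] [0.0173 0.0103] 0.0201 30.7
orange [315 196  23  14  46] [-0.0389  0.0187] 0.0432 154.3
orange [310 202  10  10  54] [-0.0426  0.0448] 0.0618 133.6
violet [349 166   8   9  36] [ 0.0428 -0.0437] 0.0612 -45.6
red [308 168  10   9  48] [0.0364 0.0495] 0.0614 53.7
red [314 171  17  29 125] [0.0168 0.0264] 0.0313 57.6
teal [316 170  38  38 905] [-0.0064 -0.0036] 0.0074 -150.4
teal [349 201   9  10  46] [-0.0438 -0.0431] 0.0615 -135.4
```

View pics/final.png

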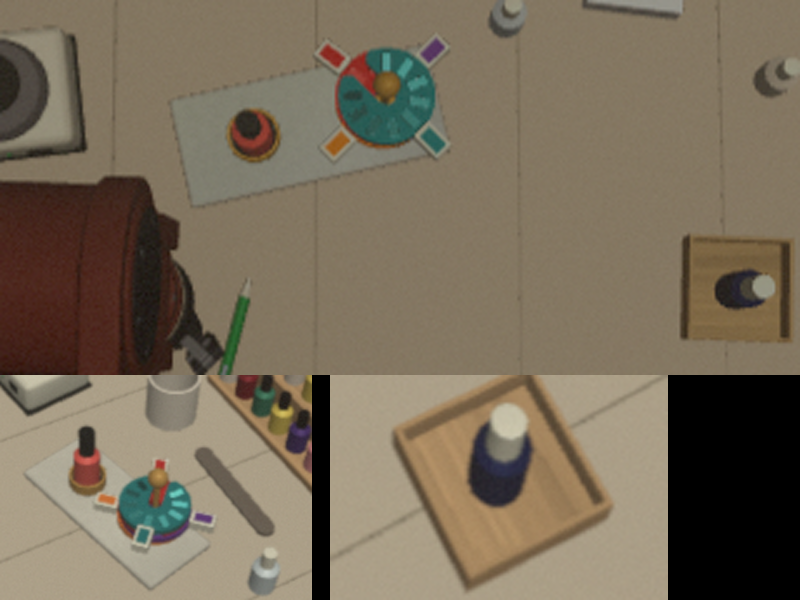

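The final composite shows coral upright in the well, the four discs flat with tabs spread about 90° apart, and navy standing in the tray. The tab patches at 61–62 mm confirm the discs are home.

```bash
python3 -c "
from bench import robot; print(robot.sign_off())"
```

```text
the job is handed in; nothing more can be done
None
```

The job is handed in after 95 s of the 210 s allowed, and my last checks showed everything done as asked.

- **Navy bottle:** it stands in the empties tray.
- **Discs:** orange, violet, red and teal are stacked on the stem in that order from the bottom. Their tabs point to about 134°, −45°, 54° and −135°, so no two slots overlap. The tab patches lie 61–62 mm from the stem, against 60 mm for a perfectly centred disc.
- **Coral bottle:** I held it on the mixer pad's stop for about 3 s at 20 N, then stood it upright in the well.

- **Red disc bumped:** while I was seating teal, red turned out to be about 10 mm out of place. I pushed it home by its tab, which dragged teal out, so I seated teal again. Red remains turned about 9° from where I planned, which does no harm.
- **Mixer pad centre:** two camera views put it about 4 mm apart, and a depth check over the mixer failed. I pressed at a point between the two.
- **Flatness:** I judged it by contact force, height and the side view only.

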